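# Set up a bridge check over a collar nut on a surface plate

## Task

Set up the bridge check on the small dark surface plate: collar nut flat on the cross in the middle, the short grey steel bush standing on the circle at the red end, the brass bush standing on the other circle, and the square key stock laid across the tops of both bushes, along the plate's long scribed line, centred over the nut. The tall grey bush is the wrong height for this: leave it where it stands.

Things in the scene. Friction and masses are not known exactly. Their poses are not given: they have to be found in the camera images.
- surface_plate: Dark grey steel surface plate, 160 x 80 x 12 mm, fixed flat on the bench, at any yaw. Origin at the centre of its underside; its top is 12 mm higher. x runs along its length towards the red painted end, y across it, z up. White scribed marks on top: a cross at the centre (its long line along x), and two circles of 44 mm diameter centred at x = +45 mm (nearer the red end) and x = -45 mm, both on y = 0.
- collar_nut_mid (a point): Rusty brown hexagonal nut lying flat, 29 mm across the flats (its x axis), 33 mm across the corners (y), 18 mm high, open bore; 70 g. Point at its centre, 9 mm above its underside; z up.
- steel_bush_mid (a point): Short grey turned steel bush (a tube) standing upright, 40 mm diameter, 34 mm high; about 0.21 kg. Point at its centre, 17 mm above its underside; z up along the bore.
- brass_bush_mid (a point): Yellow brass bush (a tube) standing upright, 40 mm diameter, 34 mm high, 24 mm bore; about 0.15 kg. Point at its centre, 17 mm above its underside; z up along the bore.
- key_stock_mid (a point): Plain bright steel square bar lying on the bench, 10 x 110 x 10 mm, long along its own y; 85 g. Point at its centre, 5 mm above its underside; z up.
- tall_bush_mid (a point): Tall grey turned steel bush standing upright, 41 mm diameter, 62 mm high; not part of the job. Point at its centre, 31 mm above its underside.
Mind the look-alikes: they are no part of the job. Of the things that look like the part that bears steel_bush_mid, the larger one is meant.

How it is judged:
By the outcome, as a careful person would: the job done as asked, in the order asked, and still so for the second after the job is handed in, with the robot touching nothing.
It also fails if it takes over 115 s, if anything falls off the work surface, if the arm or the gripper's body presses on something with over 40 N, if the wrist force passes 120 N, or if a joint passes its speed limit or range.

## Robot

A 7-joint arm with a two-finger parallel gripper is mounted at the origin on a cart in front of the work surface, level with it; the furniture and walls round the work are solid. World frame = base frame: x ahead of the robot, y to its left, z up, the work surface at z = 0. Lengths are in m, angles in rad, forces in N, time in s.
With the tool pointing down it reaches from about 0.4 to 0.85 m from the base axis. Payload 4.5 kg.
Tool frame: the origin (TCP) lies midway between the tips of the shut fingers; the grasp point (between the pads) lies 19 mm behind it; z points along the fingers, y is the direction in which the jaws open and shut (so a half turn about z gives the same grasp; the last joint's range is limited). The gripper opens to 88 mm and grips with 3 to 60 N. Pads are 18 mm wide; open, the fingers measure 123 mm over their backs; the gripper's body (75 mm by 187 mm) begins 45 mm behind the grasp point.
Start: joints at [1.232, 0.689, -0.195, 1.565, 0.157, 0.902, -0.215], TCP at [0.228, -0.582, 0.239] pointing down, gripper open.
Joint ranges: [-3.01, 3.01], [-0.46, 2.08], [-1.47, 1.51], [0.13, 2.56], [-1, 4.14], [0.04, 2.09], [-2.66, 2.66]. Speed limits (rad/s): [2.57, 2.57, 3.14, 3.14, 3.14, 3.14, 3.14].

## Interface

Orientations are given as a unit quaternion [x, y, z, w].
In Python, from plant import r, viewer gives the robot as it stands.
- The arm moves only by the tool play_rows, never from a script. Its argument "commands" is a list of rows, each an object with "delta_rot": the turn, a rotation vector about the tool's x, y, z normalised to -1 to 1, where 1 is pi rad, a list of three; "travel": the shift along the tool's x, y, z normalised to -1 to 1, where 1 is 15 cm, a list of three; "gripper": the opening, from -1 (shut) to 1 (fully open). In form: [{"delta_rot": [wx, wy, wz], "travel": [x, y, z], "gripper": gripper}, ...]. A call has 1 to 12 rows; each row is the pose to reach, as a shift and turn from the pose commanded when the call began, along the tool's axes at that moment, turning the shorter way round; what a row does not reach only later rows make up. A row lasts 1/8 s, in which the tool goes at most 62.5 mm and 10.7 degrees, less where a joint would pass 70% of its speed; a pose out of reach is approached as far as the arm can. A call with a number of a shift or a turn outside -1 to 1 is refused whole. A call with a gripper value outside its range is refused whole. The fingers move at their own pace and stop on an object; "force" is the grip in N (left out, the last holds). Time passes only in rows, so rows that repeat a pose let the fingers close. It gives the time, the measured TCP pose, the force and the opening at its end, in the units of the state.
- r.get_state(): the state, without advancing time (a new reading comes with each control period).
- viewer.snapshot(name): name is "scene" or "side" or "wrist"; returns a dict with "color" (400x640x3 uint8, red, green, blue), "z_map" (400x640 float32, m along the optical axis (not along the pixel's ray), 0 where there is no reading), "fx", "fy", "cx", "cy" (pixels), "origin" and "attitude" of the camera in the world. Camera axes: x right, y up, looking along -z (the intrinsics and any distortion apply to the point x, -y, -z); pixel columns grow to the right and rows downward; lengths in m; the calibration is good to about 2 mm. The wrist camera is an equidistant fisheye: a pixel r from the principal point sees the ray r / f radians off the axis. A picture is of the moment at which its call begins.
- r.finish_job(): hands the job in, once; it reports no verdict.
Trained networks look in the newest picture that a camera, given by its name, has taken for a name from the list of things; names that differ only in an ending like _2 or _b are one class to them, and where a whole thing is asked for, a point or a joint stands for the part that bears it (a point fixed in the world has none). Each returns a list of dicts, best first, with "conf" (0 to 1); they miss things now and then, are a little off and sometimes report something else, mostly with a low value. They report only what shows in the picture. A call takes as long as a camera call. They do not tell look-alikes from the thing itself.
- viewer.outline_of(camera, label): "pixels" (400x640 bool, what is visible of it) and "at" ([column, row] in pixels, amid what is visible of it).
- viewer.pinpoint(camera, label): "at" ([column, row] in pixels: a listed point, or the origin of a listed thing).
The state is a dict: "clock": time; "q": joint angles; "qd": joint speeds; "joint_torque": joint torques, N m; "tool_pos": TCP position; "eef_rot": TCP orientation; "contact_force": force on the tool from outside, world axes, zero at the start; "moment": the same for the moment, N m; "opening": opening from 0.0 (shut) to 1.0 (fully open).
Only numpy, scipy, OpenCV 4.12 (cv2) and the standard library are available. Lean on these libraries where they do the work, as an engineer would, in place of code of your own. Each camera call takes 0.05 s, during which the arm holds its last target. There are 200 camera calls.

## Working session

There is one attempt and no reset: what is moved stays moved. The work goes in short steps, Python scripts to look and compute and a tool call to move; the robot and the scene stay as the last step left them, time stands still between calls to the robot, and variables do not carry over. Pictures are saved under pics/ and viewed, about 12 in all and at most 16, crops included, and the job is handed in when it is done.

Besides the shell and the picture viewer there is one more tool, called after "Emit:" as name(argument=value, ...) on one line, values as JSON. play_rows: Moves the arm, as the interface text tells. Its arguments: {"type":"object","properties":{"commands":{"type":"array","items":{"type":"object","properties":{"delta_rot":{"type":"array","items":{"type":"number","minimum":-1,"maximum":1}},"travel":{"type":"array","items":{"type":"number","minimum":-1,"maximum":1}},"gripper":{"type":"number"}}}},"force":{"type":"number"}},"required":["commands"]}

```bash
mkdir -p pics; ls; cat > h.py <<'E'
import numpy as np, cv2
from scipy.spatial.transform import Rotation as R
from plant import r, viewer
def cam(n,save=None):
    s=viewer.snapshot(n)
    if save: cv2.imwrite('pics/'+save,s['color'][:,:,::-1])
    return s
def att(s):
    a=np.array(s['attitude']); return a if a.shape==(3,3) else R.from_quat(a).as_matrix()
def pts(s):  # world points for all pixels, pinhole
    v,u=np.mgrid[0:400,0:640]; z=s['z_map']
    p=np.stack([(u-s['cx'])/s['fx']*z,-(v-s['cy'])/s['fy']*z,-z],-1)
    return p@att(s).T+np.array(s['origin'])
def ray(s,uv,zw): # intersect pixel with plane z=zw
    d=att(s)@np.array([(uv[0]-s['cx'])/s['fx'],-(uv[1]-s['cy'])/s['fy'],-1]); o=np.array(s['origin'])
    return o+d*(zw-o[2])/d[2]
L=['surface_plate','collar_nut_mid','steel_bush_mid','brass_bush_mid','key_stock_mid','tall_bush_mid']
H=[0,.009,.017,.017,.005,.031]
E
python3 - <<'E'
from h import *
for c in ['scene','side']:
    s=cam(c,c+'0.png'); print(c,{k:s[k] for k in s if k not in('color','z_map')}, (s['z_map']>0).mean())
    for l,h in zip(L,H):
        for d in viewer.pinpoint(c,l)[:4]: print(l,np.round(d['at'],1),round(d['conf'],2),ray(s,d['at'],h).round(4))
print(r.get_state())
E
```

```text
pics
scene {'fx': 423.76220266251875, 'fy': 423.76220266251875, 'cx': 321.9248349265049, 'cy': 205.0281878429466, 'origin': array([ 0.04104114, -0.54707441,  0.62589007]), 'attitude': array([ 0.44545892, -0.14870619, -0.28979569,  0.83394921])} 0.99557421875
surface_plate [406.  264.1] 0.62 [ 0.6087 -0.1086  0.    ]
collar_nut_mid [321.3 269.7] 0.73 [ 0.4474 -0.0149  0.009 ]
steel_bush_mid [416.7 313.8] 0.74 [ 0.507  -0.2266  0.017 ]
steel_bush_mid [380.3 327.4] 0.57 [ 0.4319 -0.2073  0.017 ]
brass_bush_mid [321.2 271.9] 0.75 [ 0.4379 -0.027   0.017 ]
brass_bush_mid [228.1 183.4] 0.71 [0.455  0.4182 0.017 ]
key_stock_mid [258.  213.2] 0.46 [0.4532 0.2557 0.005 ]
tall_bush_mid [348.1 290.7] 0.72 [ 0.4369 -0.1129  0.031 ]
side {'fx': 396.39991766423014, 'fy': 396.39991766423014, 'cx': 322.04780713977124, 'cy': 202.24208762877018, 'origin': array([0.36626668, 0.82644544, 0.69384622]), 'attitude': array([-0.05140742,  0.40713765,  0.90667017, -0.09770058])} 0.99606640625
surface_plate [310.5 157.4] 0.6 [ 0.6261 -0.128   0.    ]
collar_nut_mid [370.3 187.3] 0.68 [ 0.4299 -0.0119  0.009 ]

[... 339 characters left out ...]
19  0.031 ]
{'clock': 0.7, 'q': array([ 1.2317764 ,  0.6890693 , -0.19461832,  1.56529327,  0.15732304,
        0.90248649, -0.2151324 ]), 'qd': array([-0.00069959, -0.00133656,  0.00083315,  0.00028192, -0.0007974 ,
        0.00145351,  0.00115528]), 'joint_torque': array([-6.37440517e-04, -5.27357054e+01, -1.26663622e+00, -1.53717506e+01,
       -5.18248987e-02, -6.44098127e-04,  8.45791396e-05]), 'tool_pos': array([ 0.2276935 , -0.58208635,  0.23876416]), 'eef_rot': array([9.82674288e-01, 1.85340876e-01, 1.61129857e-05, 6.33140068e-05]), 'contact_force': array([-0.16515377,  0.05665059,  0.12681115]), 'moment': array([ 0.00282214,  0.05194244, -0.00478972]), 'opening': 0.9992754502140668}
```

View pics/scene0.png

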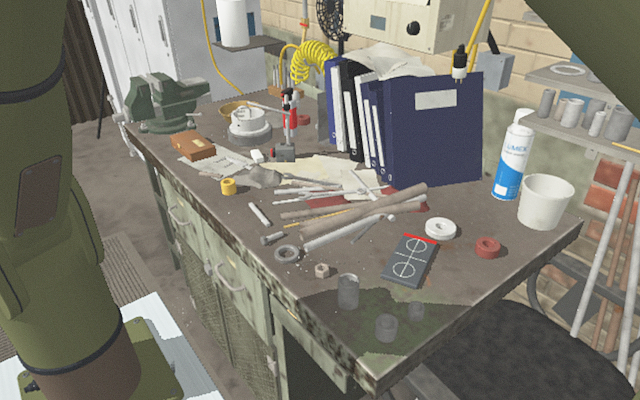

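View pics/side0.png

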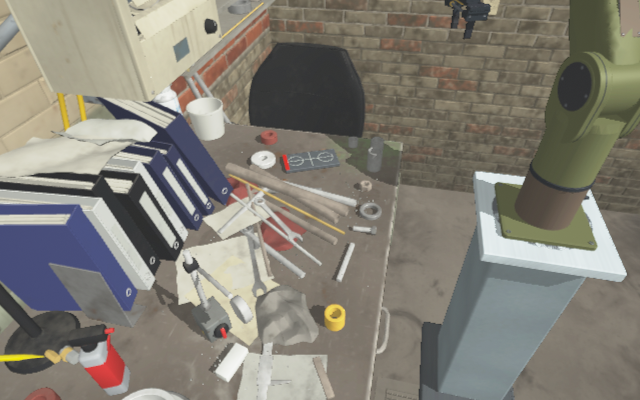

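The scene view shows the plate at (410,260) with its red end up at (420,238), the nut at (321,270), and the tall bush at (348,291). The larger short grey bush is at (386,328) and a smaller look-alike at (416,311). The brass bush is at (228,186) and the key at (258,213). The side view agrees. Next I fuse depth into a height map.

```bash
python3 - <<'E'
from h import *
x0,x1,y0,y1,res=.34,.80,-.32,.48,.001
ims=[]
rng={'brass':(.4535,.412),'key':(.453,.2555),'tall':(.434,-.108),'steel':(.432,-.209),'small':(.506,-.22),'nut':(.438,-.013),'plate':(.617,-.118)}
for c in ['scene','side']:
    s=cam(c); P=pts(s).reshape(-1,3); C=s['color'].reshape(-1,3)
    np.savez(c+'.npz',P=P,C=C)
    m=(abs(P[:,2])<.15)
    i=((P[m,0]-x0)/res*.7).astype(int); j=((P[m,1]-y0)/res*.7).astype(int)
    W=int((y1-y0)/res*.7);Hh=int((x1-x0)/res*.7)
    im=np.zeros((Hh,W,3),np.uint8); ok=(i>=0)&(i<Hh)&(j>=0)&(j<W)
    # up=+x, left=+y
    o=np.argsort(P[m][ok][:,2]); ii=Hh-1-i[ok][o]; jj=W-1-j[ok][o]; 
    for a in(0,1):
        for b in (0,1): im[np.clip(ii+a,0,Hh-1),np.clip(jj+b,0,W-1)]=C[m][ok][o]
    ims.append(im[:300])
    for k,(a,b) in rng.items():
        d=np.hypot(P[:,0]-a,P[:,1]-b)<(.1 if k=='plate' else .07 if k=='key' else .035)
        q=P[d]; fl=np.median(q[q[:,2]<.006][:,2]) if k!='plate' else 0
        q=q[q[:,2]>.004]; 
        if k=='plate': continue
        zt=np.percentile(q[:,2],95); t=q[q[:,2]>zt-.004]
        lo,hi=t[:,:2].min(0),t[:,:2].max(0)
        print(c,k,'floor',round(fl,4),'ztop',round(zt,4),len(t),'mid',((lo+hi)/2).round(4),'ext',(hi-lo).round(4),'mean',t[:,:2].mean(0).round(4))
cv2.imwrite('pics/top.png',np.vstack(ims)[:,:,::-1])
E
```

```text
scene brass floor -0.0016 ztop 0.0323 71 mid [0.447  0.4044] ext [0.0361 0.0422] mean [0.4461 0.4024]
scene key floor -0.0024 ztop 0.015 16 mid [0.4885 0.1997] ext [0.0118 0.0136] mean [0.4881 0.1992]
scene tall floor -0.0019 ztop 0.0601 141 mid [ 0.4346 -0.114 ] ext [0.0404 0.0404] mean [ 0.4345 -0.1145]
scene steel floor -0.0019 ztop 0.0328 223 mid [ 0.4383 -0.2131] ext [0.0406 0.0407] mean [ 0.438  -0.2138]
scene small floor -0.0023 ztop 0.0248 119 mid [ 0.5139 -0.2185] ext [0.0322 0.0297] mean [ 0.5129 -0.2186]
scene nut floor -0.0016 ztop 0.0174 90 mid [ 0.4451 -0.0154] ext [0.031  0.0294] mean [ 0.4453 -0.0168]
side brass floor 0.0006 ztop 0.0356 193 mid [0.4443 0.4079] ext [0.0387 0.0396] mean [0.4445 0.4086]
side key floor 0.0006 ztop 0.0187 38 mid [0.4897 0.2046] ext [0.0186 0.0133] mean [0.4897 0.2048]
side tall floor 0.001 ztop 0.0628 64 mid [ 0.4326 -0.1101] ext [0.0397 0.0406] mean [ 0.4324 -0.1086]
side steel floor 0.0012 ztop 0.0358 62 mid [ 0.436  -0.2075] ext [0.0393 0.039 ] mean [ 0.4364 -0.2083]
side small floor 0.0012 ztop 0.0274 35 mid [ 0.5098 -0.2139] ext [0.0285 0.0336] mean [ 0.5106 -0.2144]
side nut floor 0.0012 ztop 0.02 51 mid [ 0.4434 -0.0113] ext [0.0299 0.0278] mean [ 0.4432 -0.0126]
```

View pics/top.png

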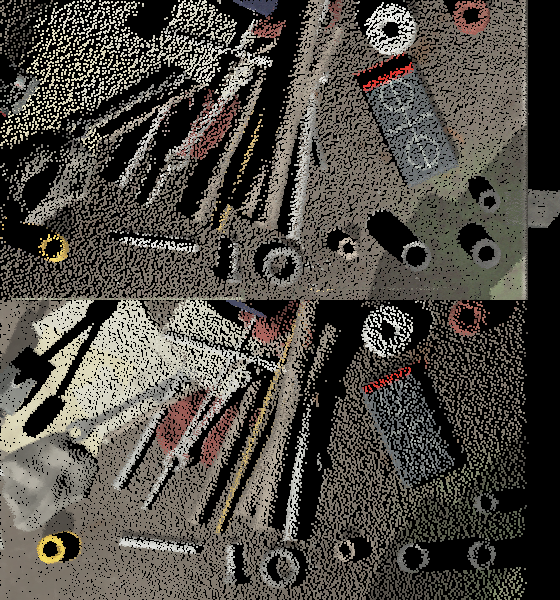

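The top views show the bushes, nut and key clearly, with the plate at roughly 29° yaw. The two cameras disagree by about (2,-5) mm. Next I fit the plate and key, then move over the nut and use the wrist camera.

```bash
cat >> h.py <<'E'
def psi(q): x=R.from_quat(q).apply([1,0,0]); return np.degrees(np.arctan2(x[1],x[0]))
def go(p,yaw=None,st=None):
    """calls (travel, delta_rot) from the present pose to p (TCP), yaw deg of tool x"""
    st=st or r.get_state(); q=R.from_quat(st['eef_rot']); p0=np.array(st['tool_pos']); p=np.array(p,float)
    y0=psi(st['eef_rot']); yaw=y0 if yaw is None else yaw
    for n in range(1,9):
        out=[];qq=q;ok=True
        for i in range(n):
            t=qq.inv().apply((p-p0)/n)/.15; dy=yaw-y0 if i==0 else 0
            tgt=R.from_euler('z',yaw,degrees=True)*R.from_quat([1,0,0,0])
            rv=(qq.inv()*tgt).as_rotvec()/np.pi
            ok&=abs(t).max()<=1; out.append((t.round(3).tolist(),rv.round(4).tolist())); qq=tgt
        if ok: break
    print('->',p.round(4),round(yaw,1)); [print('   travel',a,'rot',b) for a,b in out]
def wpts(s):
    v,u=np.mgrid[0:400,0:640]; a=(u-s['cx']);b=(v-s['cy'])
    th=np.hypot(a/s['fx'],b/s['fy']); k=np.tan(np.minimum(th,1.4))/np.maximum(th,1e-9); z=s['z_map'].copy(); z[th>1.3]=0
    p=np.stack([a/s['fx']*k*z,-b/s['fy']*k*z,-z],-1); W=p@att(s).T+np.array(s['origin']); W[z==0]=np.nan; return W
E
python3 - <<'E'
from h import *
for c in ['scene','side']:
    f=np.load(c+'.npz'); P,C=f['P'],f['C'].astype(int)
    z=.0105 if c=='scene' else .013
    m=(abs(P[:,2]-z)<.004)&(np.hypot(P[:,0]-.617,P[:,1]+.118)<.095)
    rc=cv2.minAreaRect((P[m,:2]*1000).astype(np.float32)); print(c,'plate',rc)
    red=m&(C[:,0]>C[:,1]+60); print('red',P[red,:2].mean(0).round(4))
    fl=-.002 if c=='scene' else .001
    m=(abs(P[:,2]-fl-.0085)<.004)&(abs(P[:,0]-.455)<.025)&(abs(P[:,1]-.255)<.075)
    print('key',cv2.minAreaRect((P[m,:2]*1000).astype(np.float32)))
go([.44,-.013,.20],29)
E
```

```text
scene plate ((621.3369140625, -105.44903564453125), (162.79110717773438, 80.28290557861328), 24.839200973510742)
red [ 0.6916 -0.0787]
key ((450.4075927734375, 253.05740356445312), (113.40164947509766, 13.892465591430664), 83.37513732910156)
side plate ((619.3616333007812, -103.16380310058594), (159.33058166503906, 84.52289581298828), 26.061174392700195)
red [ 0.687  -0.0739]
key ((450.50457763671875, 250.41310119628906), (37.488990783691406, 119.86553192138672), 9.824102401733398)
-> [ 0.44  -0.013  0.2  ] 29
   travel [0.675, -0.754, 0.065] rot [0.0, 0.0, -0.0424]
   travel [0.769, -0.658, 0.065] rot [0.0, 0.0, 0.0]
   travel [0.769, -0.658, 0.065] rot [0.0, 0.0, 0.0]
   travel [0.769, -0.658, 0.065] rot [0.0, 0.0, 0.0]
```

Emit:
play_rows(commands=[{"delta_rot":[0,0,-0.021],"travel":[0.34,-0.37,0],"gripper":1},{"delta_rot":[0,0,-0.021],"travel":[0.68,-0.75,0],"gripper":1},{"delta_rot":[0,0,-0.021],"travel":[0.68,-0.75,0],"gripper":1},{"delta_rot":[0,0,-0.021],"travel":[0.68,-0.75,0],"gripper":1}])

```text
clock: 1.3
tool_pos: [0.2829, -0.4383, 0.2391]
eef_rot: [0.976, 0.22, 0.0, -0.0]
contact_force: [0.3, -1.3, 0.7]
opening: 1.0
```

Emit:
play_rows(commands=[{"travel":[0.36,-0.36,0],"delta_rot":[0,0,0],"gripper":1},{"travel":[0.72,-0.71,0],"delta_rot":[0,0,0],"gripper":1},{"travel":[0.72,-0.71,0],"delta_rot":[0,0,0],"gripper":1},{"travel":[0.72,-0.71,0],"delta_rot":[0,0,0],"gripper":1}])

```text
clock: 1.8
tool_pos: [0.3351, -0.2978, 0.2389]
eef_rot: [0.976, 0.219, 0.0, 0.0]
contact_force: [1.3, -0.4, 0.2]
opening: 1.0
```

Emit:
play_rows(commands=[{"travel":[0.36,-0.36,0],"delta_rot":[0,0,0],"gripper":1},{"travel":[0.72,-0.71,0],"delta_rot":[0,0,0],"gripper":1},{"travel":[0.72,-0.71,0],"delta_rot":[0,0,0],"gripper":1},{"travel":[0.72,-0.71,0],"delta_rot":[0,0,0],"gripper":1}])

```text
clock: 2.3
tool_pos: [0.3881, -0.1562, 0.2388]
eef_rot: [0.976, 0.218, 0.001, 0.001]
contact_force: [-0.2, -0.7, -0.6]
opening: 1.002
```

Emit:
play_rows(commands=[{"travel":[0.36,-0.36,0],"delta_rot":[0,0,0],"gripper":1},{"travel":[0.72,-0.71,0],"delta_rot":[0,0,0],"gripper":1},{"travel":[0.72,-0.71,0],"delta_rot":[0,0,0],"gripper":1},{"travel":[0.72,-0.71,0],"delta_rot":[0,0,0],"gripper":1},{"travel":[0.72,-0.71,0],"delta_rot":[0,0,0],"gripper":1}])

```text
clock: 2.92
tool_pos: [0.439, -0.0164, 0.2385]
eef_rot: [0.977, 0.215, -0.001, 0.001]
contact_force: [0.1, 0.5, 0.1]
opening: 0.996
```

```bash
cat > look.py <<'E'
from h import *
import sys
def look(fn):
    s=cam('wrist',fn); W=wpts(s); st=r.get_state()
    print('t',round(st['clock'],2),'tcp',st['tool_pos'].round(4),'psi',round(psi(st['eef_rot']),2),'cam',np.round(s['origin'],4),'f',round(s['fx'],1))
    return s,W,st
def tops(W,ctr,rad,lo,hi):
    q=W.reshape(-1,3); q=q[np.hypot(q[:,0]-ctr[0],q[:,1]-ctr[1])<rad]
    fl=np.nanmedian(q[q[:,2]<.006][:,2]) if (q[:,2]<.006).any() else np.nan
    t=q[(q[:,2]>lo)&(q[:,2]<hi)]
    if len(t)<5: print('few',len(t)); return
    c,rr=cv2.minEnclosingCircle((t[:,:2]*1000).astype(np.float32)); rc=cv2.minAreaRect((t[:,:2]*1000).astype(np.float32))
    print(ctr,'floor',fl.round(4),'n',len(t),'zmed',np.median(t[:,2]).round(4),'circ',np.round(c,1),round(rr,1),'rect',[np.round(x,1) for x in rc])
    return t
E
python3 - <<'E'
from look import *
s,W,st=look('w1.png')
np.save('W.npy',W)
for n,c,rad,lo,hi in [('nut',(.444,-.013),.03,.013,.025),('steel',(.437,-.21),.035,.028,.04),('tall',(.4335,-.112),.035,.056,.068),('plate',(.62,-.104),.097,.008,.017),('key',(.45,.252),.065,.006,.015)]:
    print(n,end=' '); tops(W,c,rad,lo,hi)
E
```

```text
t 2.98 tcp [ 0.4388 -0.0163  0.2386] psi 24.86 cam [0.502  0.0123 0.3847] f 309.7
nut (0.444, -0.013) floor 0.0006 n 354 zmed 0.018 circ [444.6 -15.3] 16.6 rect [array([445.5, -14.9]), array([28.4, 31.2]), np.float64(23.5)]
steel (0.437, -0.21) floor 0.0006 n 466 zmed 0.0341 circ [ 438.2 -211.9] 20.6 rect [array([ 438. , -211.5]), array([40.2, 38.4]), np.float64(33.7)]
tall (0.4335, -0.112) floor 0.0005 n 502 zmed 0.0617 circ [ 435.2 -112.4] 21.2 rect [array([ 434.6, -111.9]), array([41. , 40.3]), np.float64(72.5)]
plate (0.62, -0.104) floor 0.0004 n 6947 zmed 0.0124 circ [ 620.9 -104.5] 87.4 rect [array([ 620.4, -104. ]), array([159.5,  80.9]), np.float64(24.8)]
key (0.45, 0.252) floor 0.0 n 557 zmed 0.0098 circ [463.9 251. ] 58.4 rect [array([476.1, 247. ]), array([112.9,  68.3]), np.float64(80.3)]
```

View pics/w1.png

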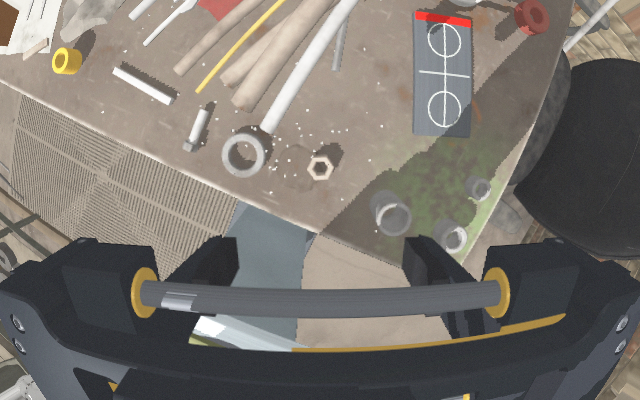

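The wrist view shows the nut at (320,167), the steel bush at (391,213), the plate at (443,75) and the key at (145,85). Wrist depth matches the stated heights (18, 34, 62 and 12 mm). Next I need the nut's flats angle and the white marks.

```bash
cat >> look.py <<'E'
def widths(t,mod):
    a=np.arange(0,mod,1.); n=np.stack([np.cos(np.radians(a)),np.sin(np.radians(a))])
    w=[np.ptp(t[:,:2]@np.stack([np.cos(np.radians(a+k)),np.sin(np.radians(a+k))]),axis=0) for k in range(0,180,mod)]
    w=np.mean(w,0); i=w.argmin(); print('flat normal',a[i],'w',w[i].round(4),'max',a[w.argmax()],w.max().round(4)); return a[i]
E
python3 - <<'E'
from look import *
W=np.load('W.npy'); C=cv2.imread('pics/w1.png')
t=tops(W,(.4448,-.015),.025,.014,.022); widths(t,60)
m=(W[:,:,2]>.008)&(W[:,:,2]<.017)&(np.hypot(W[:,:,0]-.6205,W[:,:,1]+.104)<.075)&(C.min(2)>170)
q=W[m][:,:2]-[.6205,-.1042]; a=np.radians(24.8); q=q@np.array([[np.cos(a),-np.sin(a)],[np.sin(a),np.cos(a)]])
print(len(q)); 
for s in (1,-1):
    k=q[(abs(np.hypot(q[:,0]-s*.045,q[:,1])-.022)<.005)]; A=np.c_[2*k,np.ones(len(k))]; x=np.linalg.lstsq(A,(k**2).sum(1),rcond=None)[0]; print('circle',s,x[:2].round(4),np.sqrt(x[2]+x[0]**2+x[1]**2).round(4))
m=(W[:,:,2]>.006)&(W[:,:,2]<.013)&(abs(W[:,:,0]-.452-(W[:,:,1]-.253)*.13)<.014)&(abs(W[:,:,1]-.253)<.07)
print('key',cv2.minAreaRect((W[m][:,:2]*1000).astype(np.float32)))
E
```

```text
(0.4448, -0.015) floor 0.0006 n 348 zmed 0.018 circ [444.6 -15.3] 16.6 rect [array([445.5, -14.9]), array([28.4, 31.2]), np.float64(23.5)]
flat normal 31.0 w 0.029 max 0.0 0.032
672
circle 1 [ 0.0451 -0.0007] 0.0219
circle -1 [-0.0441 -0.0006] 0.0219
key ((449.4519958496094, 250.7205352783203), (114.83763885498047, 20.516704559326172), 87.72650909423828)
```

```bash
python3 - <<'E'
from look import *
go([.4447,-.0152,.06],60)
E
```

```text
-> [ 0.4447 -0.0152  0.06  ] 60
   travel [0.02, 0.004, 0.595] rot [0.0002, 0.0005, -0.1952]
   travel [0.013, 0.015, 0.595] rot [0.0, 0.0, 0.0]
```

Emit:
play_rows(commands=[{"travel":[0.035,0.012,0.3],"delta_rot":[0,0,-0.06],"gripper":0.14},{"travel":[0.035,0.012,0.6],"delta_rot":[0,0,-0.12],"gripper":0.14},{"travel":[0.035,0.012,0.9],"delta_rot":[0,0,-0.195],"gripper":0.14},{"travel":[0.035,0.012,0.9],"delta_rot":[0,0,-0.195],"gripper":0.14},{"travel":[0.035,0.012,0.9],"delta_rot":[0,0,-0.195],"gripper":0.14},{"travel":[0.035,0.012,0.9],"delta_rot":[0,0,-0.195],"gripper":0.14}])

```text
clock: 3.72
tool_pos: [0.4459, -0.0132, 0.1055]
eef_rot: [0.866, 0.501, 0.001, 0.001]
contact_force: [0.2, 0.4, 0.7]
opening: 0.574
```

```bash
python3 - <<'E'
from look import *
s,W,st=look('w2.png')
t=tops(W,(.4448,-.015),.025,.014,.022)
if t is not None: widths(t,60)
go([.4447,-.0152,.003],60)
E
```

```text
t 3.77 tcp [ 0.4458 -0.0131  0.1053] psi 60.12 cam [0.4799 0.0464 0.2518] f 309.7
(0.4448, -0.015) floor 0.0007 n 830 zmed 0.0181 circ [445.7 -14.6] 16.5 rect [array([445.5, -15. ]), array([32.1, 28.7]), np.float64(59.7)]
flat normal 30.0 w 0.0293 max 0.0 0.0326
-> [ 0.4447 -0.0152  0.003 ] 60
   travel [-0.017, -0.002, 0.682] rot [0.001, -0.0005, 0.0007]
```

View pics/w2.png

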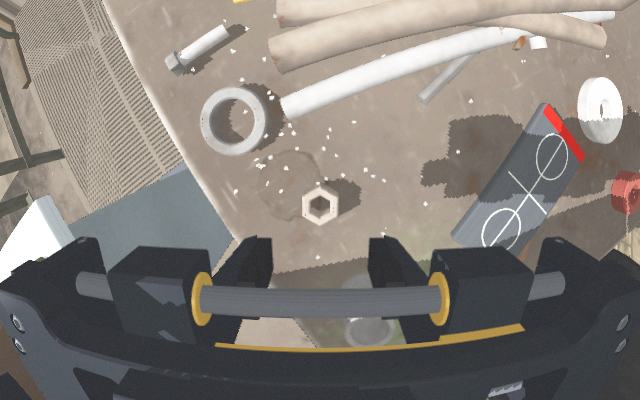

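The nut is at (320,205) with its flats facing the jaws.

Emit:
play_rows(commands=[{"travel":[-0.011,0.004,0.3],"delta_rot":[0,0,0],"gripper":0.14},{"travel":[-0.011,0.004,0.5],"delta_rot":[0,0,0],"gripper":0.14},{"travel":[-0.011,0.004,0.62],"delta_rot":[0,0,0],"gripper":0.14},{"travel":[-0.011,0.004,0.68],"delta_rot":[0,0,0],"gripper":0.14},{"travel":[-0.011,0.004,0.68],"delta_rot":[0,0,0],"gripper":0.14},{"travel":[-0.011,0.004,0.68],"delta_rot":[0,0,0],"gripper":-0.6},{"travel":[-0.011,0.004,0.68],"delta_rot":[0,0,0],"gripper":-0.6},{"travel":[-0.011,0.004,0.68],"delta_rot":[0,0,0],"gripper":-0.6},{"travel":[-0.011,0.004,0.68],"delta_rot":[0,0,0],"gripper":-0.6}], force=15)

```text
clock: 4.9
tool_pos: [0.4452, -0.0148, 0.0024]
eef_rot: [0.865, 0.502, 0.0, 0.001]
contact_force: [0.7, -0.8, 6.5]
opening: 0.327
```

```bash
python3 - <<'E'
from look import *
st=r.get_state(); print(st['opening']*88,st['tool_pos'],st['contact_force'])
E
```

```text
28.7690428286842 [ 0.44517402 -0.01476311  0.00243324] [ 0.7184106  -0.81435547  6.47526204]
```

Emit:
play_rows(commands=[{"travel":[0,0,-0.25],"delta_rot":[0,0,0],"gripper":-0.6},{"travel":[0,0,-0.6],"delta_rot":[0,0,0],"gripper":-0.6},{"travel":[0.02,0.3,-0.65],"delta_rot":[0,0,0.05],"gripper":-0.6},{"travel":[0.05,0.6,-0.65],"delta_rot":[0,0,0.1],"gripper":-0.6},{"travel":[0.06,0.9,-0.65],"delta_rot":[0,0,0.15],"gripper":-0.6},{"travel":[0.06,0.95,-0.65],"delta_rot":[0,0,0.196],"gripper":-0.6},{"travel":[0.06,0.95,-0.65],"delta_rot":[0,0,0.196],"gripper":-0.6},{"travel":[0.06,0.95,-0.65],"delta_rot":[0,0,0.196],"gripper":-0.6}])

```text
clock: 5.9
tool_pos: [0.5716, -0.0766, 0.0991]
eef_rot: [0.976, 0.218, -0.001, -0.0]
contact_force: [0.1, 0.4, -1.1]
opening: 0.32
```

```bash
python3 - <<'E'
from look import *
s,W,st=look('w3.png'); print(st['opening']*88)
C=s['color']
ctr=np.array([.6212,-.1045]); 
m=(W[:,:,2]>.008)&(W[:,:,2]<.017)&(np.hypot(W[:,:,0]-ctr[0],W[:,:,1]-ctr[1])<.075)&(C.min(2)>170)
q=W[m][:,:2]-ctr; a=np.radians(24.8); q=q@np.array([[np.cos(a),-np.sin(a)],[np.sin(a),np.cos(a)]])
for g in (1,-1):
    k=q[(abs(np.hypot(q[:,0]-g*.045,q[:,1])-.022)<.005)]; print(len(k))
    if len(k)>30:
        A=np.c_[2*k,np.ones(len(k))]; x=np.linalg.lstsq(A,(k**2).sum(1),rcond=None)[0]; print('circle',g,x[:2].round(4),np.sqrt(x[2]+x[0]**2+x[1]**2).round(4))
go([.6212,-.1045,.03],24.8); go([.6212,-.1045,.0153],24.8)
E
```

```text
t 5.95 tcp [ 0.5716 -0.0765  0.0991] psi 25.16 cam [ 0.6346 -0.0477  0.2452] f 309.7
28.557374789771046
467
circle 1 [0.0449 0.0001] 0.0221
448
circle -1 [-0.0447 -0.0001] 0.0221
-> [ 0.6212 -0.1045  0.03  ] 24.8
   travel [0.22, 0.31, 0.46] rot [-0.0002, 0.0004, 0.002]
-> [ 0.6212 -0.1045  0.0153] 24.8
   travel [0.22, 0.31, 0.558] rot [-0.0002, 0.0004, 0.002]
```

View pics/w3.png

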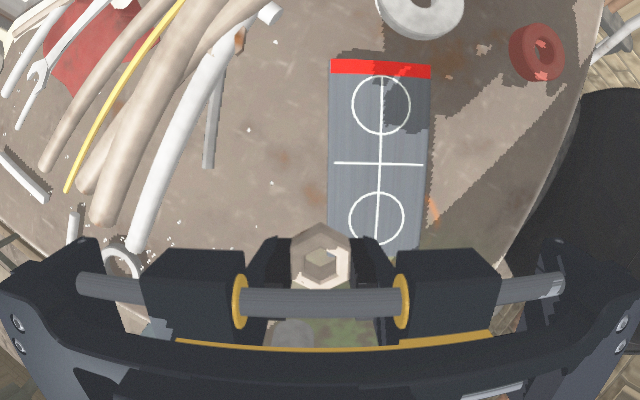

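The plate circles are re-measured within 0.5 mm of the model (fits at ±45 mm), and the nut is held level at (320,255). Next I place it.

Emit:
play_rows(commands=[{"travel":[0.11,0.16,0],"delta_rot":[0,0,0.002],"gripper":-0.6},{"travel":[0.22,0.31,0.1],"delta_rot":[0,0,0.002],"gripper":-0.6},{"travel":[0.22,0.31,0.35],"delta_rot":[0,0,0.002],"gripper":-0.6},{"travel":[0.22,0.31,0.5],"delta_rot":[0,0,0.002],"gripper":-0.6},{"travel":[0.22,0.31,0.54],"delta_rot":[0,0,0.002],"gripper":-0.6},{"travel":[0.22,0.31,0.556],"delta_rot":[0,0,0.002],"gripper":-0.6},{"travel":[0.22,0.31,0.556],"delta_rot":[0,0,0.002],"gripper":-0.6}])

```text
clock: 6.82
tool_pos: [0.6228, -0.1054, 0.0167]
eef_rot: [0.977, 0.213, 0.001, 0.0]
contact_force: [0.2, 0.0, -0.3]
opening: 0.322
```

```bash
python3 - <<'E'
from look import *
st=r.get_state(); print(st['opening']*88,st['tool_pos'],st['contact_force'])
go([.6212,-.1045,.0148],24.8)
E
```

```text
28.325369305547017 [ 0.62278082 -0.10536937  0.0167421 ] [ 0.22728718  0.01495575 -0.32409868]
-> [ 0.6212 -0.1045  0.0148] 24.8
   travel [-0.007, -0.01, 0.013] rot [0.0002, -0.0004, -0.001]
```

Emit:
play_rows(commands=[{"travel":[-0.007,-0.01,0.006],"delta_rot":[0,0,0],"gripper":-0.6},{"travel":[-0.007,-0.01,0.013],"delta_rot":[0,0,0],"gripper":-0.6},{"travel":[-0.007,-0.01,0.013],"delta_rot":[0,0,0],"gripper":-0.6}])

```text
clock: 7.2
tool_pos: [0.6208, -0.1045, 0.0146]
eef_rot: [0.977, 0.213, 0.0, 0.0]
contact_force: [-1.1, -0.1, 6.1]
opening: 0.324
```

```bash
python3 - <<'E'
from look import *
st=r.get_state(); print(st['opening']*88,st['tool_pos'],st['contact_force'])
go([.6212,-.1045,.0148],24.8)
E
```

```text
28.550541197952178 [ 0.62078555 -0.1045212   0.01455239] [-1.05459068 -0.11291901  6.06412914]
-> [ 0.6212 -0.1045  0.0148] 24.8
   travel [0.003, 0.001, -0.002] rot [0.0001, -0.0001, -0.0011]
```

Emit:
play_rows(commands=[{"travel":[0,0,0],"delta_rot":[0,0,0],"gripper":0.0},{"travel":[0,0,0],"delta_rot":[0,0,0],"gripper":0.0},{"travel":[0,0,-0.1],"delta_rot":[0,0,0],"gripper":0.0},{"travel":[0,0,-0.45],"delta_rot":[0,0,0],"gripper":0.36},{"travel":[0,0,-0.7],"delta_rot":[0,0,0],"gripper":0.36},{"travel":[-0.35,0,-0.7],"delta_rot":[0,0,0],"gripper":0.36},{"travel":[-0.7,0,-0.7],"delta_rot":[0,0,0],"gripper":0.36},{"travel":[-0.7,0,-0.7],"delta_rot":[0,0,0],"gripper":0.36}])

```text
clock: 8.2
tool_pos: [0.5205, -0.1515, 0.1194]
eef_rot: [0.977, 0.211, -0.003, 0.001]
contact_force: [0.1, 0.1, 0.2]
opening: 0.682
```

```bash
cat >> look.py <<'E'
ctr=np.array([.6212,-.1045]); a=np.radians(24.8); M=np.array([[np.cos(a),-np.sin(a)],[np.sin(a),np.cos(a)]])
def onplate(W,c,rad,lo,hi):
    t=tops(W,ctr+M@np.array(c),rad,lo,hi)
    if t is not None:
        cc,rr=cv2.minEnclosingCircle(((t[:,:2]-ctr)@M*1000).astype(np.float32)); print('  in plate mm',np.round(cc,1),round(rr,1))
E
python3 - <<'E'
from look import *
s,W,st=look('w4.png')
onplate(W,(0,0),.024,.026,.034)
tops(W,(.438,-.2117),.03,.028,.04)
go([.438,-.2117,.075],24.8)
E
```

```text
t 8.25 tcp [ 0.524  -0.1497  0.1198] psi 24.49 cam [ 0.5844 -0.1231  0.2652] f 309.7Traceback (most recent call last):
  File "<stdin>", line 3, in <module>
  File "look.py", line 21, in onplate
    t=tops(W,ctr+M@np.array(c),rad,lo,hi)
  File "look.py", line 13, in tops
    print(ctr,'floor',fl.round(4),'n',len(t),'zmed',np.median(t[:,2]).round(4),'circ',np.round(c,1),round(rr,1),'rect',[np.round(x,1) for x in rc])
                      ^^^^^^^^
AttributeError: 'float' object has no attribute 'round'
```

```bash
sed -i 's/fl.round(4)/np.round(fl,4)/' look.py
python3 - <<'E'
from look import *
s,W,st=look('w4.png')
onplate(W,(0,0),.024,.026,.034)
tops(W,(.438,-.2117),.03,.028,.04)
go([.438,-.2117,.075],24.8)
E
```

```text
t 8.3 tcp [ 0.5259 -0.1485  0.1199] psi 24.58 cam [ 0.5872 -0.1215  0.266 ] f 309.7
[ 0.6212 -0.1045] floor nan n 860 zmed 0.0299 circ [ 621.3 -105.7] 16.6 rect [array([ 620.7, -105.5]), array([32.2, 28.5]), np.float64(22.1)]
  in plate mm [-0.4 -1.1] 16.6
(0.438, -0.2117) floor 0.0006 n 327 zmed 0.0341 circ [ 432.6 -215.4] 18.2 rect [array([ 427.5, -217.8]), array([14.8, 36.3]), np.float64(24.4)]
-> [ 0.438  -0.2117  0.075 ] 24.8
   travel [-0.709, 0.139, 0.298] rot [0.0003, -0.0006, -0.0012]
```

Emit:
play_rows(commands=[{"travel":[-0.35,0.07,0],"delta_rot":[0,0,0],"gripper":0.36},{"travel":[-0.71,0.14,0],"delta_rot":[0,0,0],"gripper":0.36},{"travel":[-0.71,0.14,0],"delta_rot":[0,0,0],"gripper":0.36},{"travel":[-0.71,0.14,0.1],"delta_rot":[0,0,0],"gripper":0.36},{"travel":[-0.71,0.14,0.1],"delta_rot":[0,0,0],"gripper":0.36},{"travel":[-0.71,0.14,0.1],"delta_rot":[0,0,0],"gripper":0.36}])

```text
clock: 9.05
tool_pos: [0.4388, -0.2109, 0.1042]
eef_rot: [0.977, 0.214, 0.001, 0.0]
contact_force: [-1.0, -0.6, 0.4]
opening: 0.68
```

```bash
python3 - <<'E'
from look import *
s,W,st=look('w5.png')
tops(W,(.438,-.2117),.03,.028,.04)
onplate(W,(0,0),.024,.026,.034)
go([.438,-.2117,.006],24.8)
E
```

```text
t 9.1 tcp [ 0.4385 -0.2111  0.1043] psi 24.67 cam [ 0.5016 -0.1827  0.2506] f 309.7
(0.438, -0.2117) floor 0.0004 n 1527 zmed 0.034 circ [ 438.4 -212.6] 20.5 rect [array([ 438.7, -212.4]), array([40.2, 39.4]), np.float64(25.2)]
few 0
-> [ 0.438  -0.2117  0.006 ] 24.8
   travel [-0.005, 0.002, 0.655] rot [0.0002, -0.0005, -0.0007]
```

View pics/w5.png

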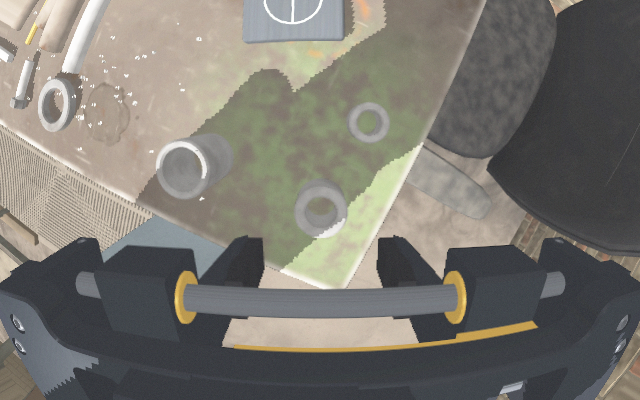

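The bush at (320,208) lies between the jaws. The tall bush at (185,168) and the small one at (369,122) are clear.

Emit:
play_rows(commands=[{"travel":[-0.004,0.008,0.3],"delta_rot":[0,0,0],"gripper":0.36},{"travel":[-0.004,0.008,0.5],"delta_rot":[0,0,0],"gripper":0.36},{"travel":[-0.004,0.008,0.6],"delta_rot":[0,0,0],"gripper":0.36},{"travel":[-0.004,0.008,0.65],"delta_rot":[0,0,0],"gripper":0.36},{"travel":[-0.004,0.008,0.65],"delta_rot":[0,0,0],"gripper":0.36},{"travel":[-0.004,0.008,0.65],"delta_rot":[0,0,0],"gripper":-0.4},{"travel":[-0.004,0.008,0.65],"delta_rot":[0,0,0],"gripper":-0.4},{"travel":[-0.004,0.008,0.65],"delta_rot":[0,0,0],"gripper":-0.4},{"travel":[-0.004,0.008,0.65],"delta_rot":[0,0,0],"gripper":-0.4}], force=25)

```text
clock: 10.22
tool_pos: [0.4373, -0.2132, 0.0069]
eef_rot: [0.977, 0.213, 0.0, 0.0]
contact_force: [-0.0, 1.6, 6.7]
opening: 0.444
```

```bash
python3 - <<'E'
from look import *
st=r.get_state(); print(st['opening']*88,st['tool_pos'],psi(st['eef_rot']),st['contact_force'])
p=ctr+M@[.045,0]; print(p); go([*p,.12],24.8)
E
```

```text
39.111762214048994 [ 0.4372931  -0.21319236  0.00690506] 24.593347197664546 [-0.03455048  1.55151766  6.68623723]
[ 0.66204999 -0.08562466]
-> [ 0.662  -0.0856  0.12  ] 24.8
   travel [0.858, -0.075, -0.376] rot [0.0002, -0.0003, -0.0011]
   travel [0.858, -0.072, -0.377] rot [0.0, 0.0, 0.0]
```

Emit:
play_rows(commands=[{"travel":[0,0,-0.3],"delta_rot":[0,0,0],"gripper":-0.4},{"travel":[0,0,-0.7],"delta_rot":[0,0,0],"gripper":-0.4},{"travel":[0.2,-0.02,-0.75],"delta_rot":[0,0,0],"gripper":-0.4},{"travel":[0.5,-0.05,-0.75],"delta_rot":[0,0,0],"gripper":-0.4},{"travel":[0.85,-0.08,-0.75],"delta_rot":[0,0,0],"gripper":-0.4}])

```text
clock: 10.85
tool_pos: [0.5478, -0.1498, 0.1188]
eef_rot: [0.977, 0.212, -0.001, 0.0]
contact_force: [0.8, -1.2, -3.2]
opening: 0.44
```

Emit:
play_rows(commands=[{"travel":[0.3,-0.03,0],"delta_rot":[0,0,0],"gripper":-0.4},{"travel":[0.6,-0.06,0],"delta_rot":[0,0,0],"gripper":-0.4},{"travel":[0.8,-0.07,0],"delta_rot":[0,0,0],"gripper":-0.4},{"travel":[0.84,-0.07,0],"delta_rot":[0,0,0],"gripper":-0.4},{"travel":[0.84,-0.07,0],"delta_rot":[0,0,0],"gripper":-0.4},{"travel":[0.84,-0.07,0],"delta_rot":[0,0,0],"gripper":-0.4}])

```text
clock: 11.6
tool_pos: [0.6565, -0.0888, 0.1185]
eef_rot: [0.977, 0.212, -0.001, 0.0]
contact_force: [0.5, 0.4, -2.4]
opening: 0.439
```

```bash
python3 - <<'E'
from look import *
st=r.get_state(); print(st['clock'],st['opening']*88,st['tool_pos'],psi(st['eef_rot']),st['contact_force'])
p=ctr+M@[.0438,0]; go([*p,.03],24.8);go([*p,.0193],24.8)
f=np.load('side.npz')['P']; 
for c in [(.70,-.02),(.73,-.16)]:
    q=f[np.hypot(f[:,0]-c[0],f[:,1]-c[1])<.06]; print(c,q[:,2].max())
m=np.hypot(f[:,0]-p[0],f[:,1]-p[1])<.13; print(f[m&(f[:,2]>.06)&(f[:,2]<.3)].round(2)[:3])
E
```

```text
11.6 38.61145898522068 [ 0.65654878 -0.08876561  0.1184599 ] 24.530440440933244 [ 0.51615011  0.3960137  -2.4106646 ]
-> [ 0.661  -0.0861  0.03  ] 24.8
   travel [0.036, -0.004, 0.59] rot [0.0001, 0.0008, -0.0015]
-> [ 0.661  -0.0861  0.0193] 24.8
   travel [0.036, -0.004, 0.661] rot [0.0001, 0.0008, -0.0015]
(0.7, -0.02) 0.04870467725147021
(0.73, -0.16) 0.029695616137974223
[]
```

Emit:
play_rows(commands=[{"travel":[0.036,-0.004,0.2],"delta_rot":[0,0,-0.0015],"gripper":-0.4},{"travel":[0.036,-0.004,0.4],"delta_rot":[0,0,-0.0015],"gripper":-0.4},{"travel":[0.036,-0.004,0.55],"delta_rot":[0,0,-0.0015],"gripper":-0.4},{"travel":[0.036,-0.004,0.62],"delta_rot":[0,0,-0.0015],"gripper":-0.4},{"travel":[0.036,-0.004,0.62],"delta_rot":[0,0,-0.0015],"gripper":-0.4},{"travel":[0.036,-0.004,0.62],"delta_rot":[0,0,-0.0015],"gripper":-0.4}])

```text
clock: 12.35
tool_pos: [0.6636, -0.0843, 0.027]
eef_rot: [0.977, 0.215, 0.001, 0.0]
contact_force: [-0.2, 0.2, -2.2]
opening: 0.444
```

```bash
python3 - <<'E'
from look import *
st=r.get_state(); print(st['clock'],st['opening']*88,st['tool_pos'],psi(st['eef_rot']),st['contact_force'])
p=ctr+M@[.0438,0]; go([*p,.0190],24.8)
E
```

```text
12.35 39.03988713134506 [ 0.66363731 -0.08429698  0.0269732 ] 24.85977643156323 [-0.22642421  0.1535106  -2.24392966]
-> [ 0.661  -0.0861  0.019 ] 24.8
   travel [-0.021, 0.004, 0.053] rot [0.0002, -0.0006, 0.0003]
```

Emit:
play_rows(commands=[{"travel":[-0.02,0.004,0],"delta_rot":[0,0,0],"gripper":-0.4},{"travel":[-0.02,0.004,0.02],"delta_rot":[0,0,0],"gripper":-0.4},{"travel":[-0.02,0.004,0.02],"delta_rot":[0,0,0],"gripper":-0.4},{"travel":[-0.02,0.004,0.02],"delta_rot":[0,0,0],"gripper":-0.4}])

```text
clock: 12.85
tool_pos: [0.6604, -0.0861, 0.0229]
eef_rot: [0.977, 0.215, 0.0, -0.0]
contact_force: [0.5, -0.4, -2.5]
opening: 0.441
```

```bash
python3 - <<'E'
from look import *
st=r.get_state(); print(st['clock'],st['opening']*88,st['tool_pos'],psi(st['eef_rot']),st['contact_force'])
p=ctr+M@[.0438,0]; go([*p,.0190],24.8)
E
```

```text
12.85 38.818316088370956 [ 0.66037246 -0.08607335  0.02290069] 24.87225055970505 [ 0.48337872 -0.42062677 -2.52224199]
-> [ 0.661  -0.0861  0.019 ] 24.8
   travel [0.003, 0.002, 0.026] rot [0.0, -0.0, 0.0004]
```

Emit:
play_rows(commands=[{"travel":[0.003,0.001,0.015],"delta_rot":[0,0,0],"gripper":-0.4},{"travel":[0.003,0.001,0.027],"delta_rot":[0,0,0],"gripper":-0.4},{"travel":[0.003,0.001,0.027],"delta_rot":[0,0,0],"gripper":-0.4},{"travel":[0.003,0.001,0.027],"delta_rot":[0,0,0],"gripper":-0.4}])

```text
clock: 13.35
tool_pos: [0.6609, -0.0861, 0.0191]
eef_rot: [0.977, 0.215, 0.0, 0.0]
contact_force: [-0.9, -0.4, 1.4]
opening: 0.439
```

```bash
python3 - <<'E'
from look import *
st=r.get_state(); print(st['clock'],st['opening']*88,st['tool_pos'],psi(st['eef_rot']),st['contact_force'])
p=ctr+M@[.0438,0]; go([*p,.0190],24.8)
E
```

```text
13.35 38.60837664173025 [ 0.66088155 -0.08606228  0.01906347] 24.8703891654262 [-0.87935802 -0.39099431  1.43218271]
-> [ 0.661  -0.0861  0.019 ] 24.8
   travel [0.0, 0.001, 0.0] rot [0.0001, -0.0001, 0.0004]
```

Emit:
play_rows(commands=[{"travel":[0,0,0],"delta_rot":[0,0,0],"gripper":0.2},{"travel":[0,0,0],"delta_rot":[0,0,0],"gripper":0.2},{"travel":[0,0,-0.1],"delta_rot":[0,0,0],"gripper":0.2},{"travel":[0,0,-0.4],"delta_rot":[0,0,0],"gripper":0.36},{"travel":[0,0,-0.8],"delta_rot":[0,0,0],"gripper":0.36},{"travel":[-0.3,0,-0.9],"delta_rot":[0,0,0],"gripper":0.36},{"travel":[-0.7,0,-0.9],"delta_rot":[0,0,0],"gripper":0.36},{"travel":[-0.7,0,-0.9],"delta_rot":[0,0,0],"gripper":0.36},{"travel":[-0.7,0,-0.9],"delta_rot":[0,0,0],"gripper":0.36}])

```text
clock: 14.48
tool_pos: [0.5667, -0.1301, 0.155]
eef_rot: [0.977, 0.215, 0.001, 0.0]
contact_force: [0.3, 0.4, -0.7]
opening: 0.679
```

```bash
python3 - <<'E'
from look import *
s,W,st=look('w6.png')
onplate(W,(0,0),.024,.026,.034)
onplate(W,(.045,0),.026,.041,.05)
f=np.load('side.npz')['P']
for y in np.arange(-.1,.56,.05):
    m=(f[:,0]>.34)&(f[:,0]<.62)&(abs(f[:,1]-y)<.025)&(f[:,2]>.03)&(f[:,2]<.4); print(round(y,2),f[m][:,2].max().round(3) if m.any() else 0, f[m][:,0].min().round(2) if m.any() else '',end='; ')
go([.4455,.406,.15],24.8)
E
```

```text
t 14.53 tcp [ 0.5674 -0.1295  0.1548] psi 24.9 cam [ 0.6293 -0.1017  0.3014] f 309.7
[ 0.6212 -0.1045] floor nan n 631 zmed 0.03 circ [ 621.4 -105.3] 16.1 rect [array([ 621.6, -105.3]), array([31.7, 27.2]), np.float64(24.4)]
  in plate mm [-0.1 -0.8] 16.1
[ 0.66204999 -0.08562466] floor nan n 1210 zmed 0.0459 circ [662.2 -86.2] 20.4 rect [array([662.3, -86.4]), array([39.2, 40.1]), np.float64(26.0)]
  in plate mm [44.9 -0.6] 20.4
-0.1 0.065 0.41; -0.05 0 ; 0.0 0 ; 0.05 0.046 0.57; 0.1 0.047 0.47; 0.15 0.032 0.51; 0.2 0.036 0.57; 0.25 0.032 0.58; 0.3 0 ; 0.35 0 ; 0.4 0.038 0.42; 0.45 0.038 0.44; 0.5 0.201 0.55; 0.55 0.186 0.55; -> [0.4455 0.406  0.15  ] 24.8
   travel [0.191, -0.895, 0.008] rot [0.0002, -0.001, 0.0005]
   travel [0.19, -0.895, 0.008] rot [0.0, 0.0, 0.0]
   travel [0.19, -0.895, 0.008] rot [0.0, 0.0, 0.0]
   travel [0.19, -0.895, 0.008] rot [0.0, 0.0, 0.0]
```

View pics/w6.png

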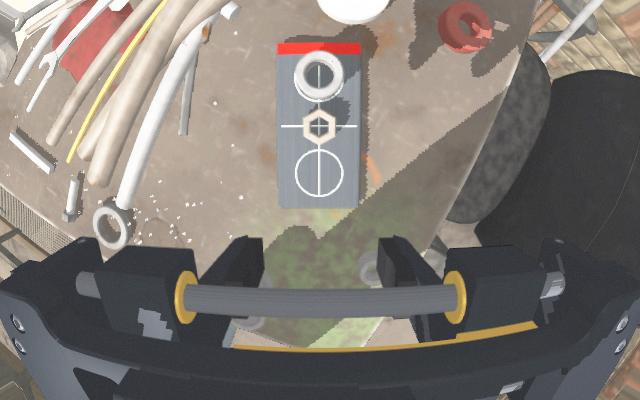

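The nut at (320,127) and the steel bush at (319,75) sit centred on their marks, less than 1 mm off. Next is the brass bush.

Emit:
play_rows(commands=[{"travel":[0.1,-0.4,0],"delta_rot":[0,0,0],"gripper":0.36},{"travel":[0.19,-0.895,0],"delta_rot":[0,0,0],"gripper":0.36},{"travel":[0.19,-0.895,0],"delta_rot":[0,0,0],"gripper":0.36},{"travel":[0.19,-0.895,0],"delta_rot":[0,0,0],"gripper":0.36}])

```text
clock: 15.02
tool_pos: [0.536, 0.0053, 0.154]
eef_rot: [0.976, 0.217, 0.001, -0.0]
contact_force: [0.9, -0.7, -0.3]
opening: 0.678
```

Emit:
play_rows(commands=[{"travel":[0.1,-0.4,0],"delta_rot":[0,0,0],"gripper":0.36},{"travel":[0.19,-0.895,0],"delta_rot":[0,0,0],"gripper":0.36},{"travel":[0.19,-0.895,0],"delta_rot":[0,0,0],"gripper":0.36},{"travel":[0.19,-0.895,0],"delta_rot":[0,0,0],"gripper":0.36}])

```text
clock: 15.52
tool_pos: [0.5053, 0.1365, 0.1537]
eef_rot: [0.977, 0.215, 0.0, 0.001]
contact_force: [0.4, -0.0, 0.0]
opening: 0.68
```

Emit:
play_rows(commands=[{"travel":[0.1,-0.4,0],"delta_rot":[0,0,0],"gripper":0.36},{"travel":[0.19,-0.895,0],"delta_rot":[0,0,0],"gripper":0.36},{"travel":[0.19,-0.895,0],"delta_rot":[0,0,0],"gripper":0.36},{"travel":[0.19,-0.895,0],"delta_rot":[0,0,0],"gripper":0.36}])

```text
clock: 16.02
tool_pos: [0.4749, 0.2691, 0.1535]
eef_rot: [0.977, 0.214, -0.0, 0.001]
contact_force: [0.0, -0.2, -0.3]
opening: 0.681
```

Emit:
play_rows(commands=[{"travel":[0.1,-0.4,0],"delta_rot":[0,0,0],"gripper":0.36},{"travel":[0.19,-0.895,0],"delta_rot":[0,0,0],"gripper":0.36},{"travel":[0.19,-0.895,0.15],"delta_rot":[0,0,0],"gripper":0.36},{"travel":[0.19,-0.895,0.3],"delta_rot":[0,0,0],"gripper":0.36},{"travel":[0.19,-0.895,0.3],"delta_rot":[0,0,0],"gripper":0.36},{"travel":[0.19,-0.895,0.3],"delta_rot":[0,0,0],"gripper":0.36}])

```text
clock: 16.77
tool_pos: [0.4449, 0.4027, 0.109]
eef_rot: [0.977, 0.214, 0.0, 0.001]
contact_force: [0.6, -0.1, 1.0]
opening: 0.679
```

```bash
python3 - <<'E'
from look import *
s,W,st=look('w7.png')
t=tops(W,(.4455,.406),.032,.029,.04)
c=t[:,:2].min(0)/2+t[:,:2].max(0)/2; print(c)
go([*c,.0065],24.8)
E
```

```text
t 16.82 tcp [0.4447 0.4034 0.1094] psi 24.71 cam [0.5078 0.4311 0.2552] f 309.7
(0.4455, 0.406) floor 0.0003 n 1417 zmed 0.0341 circ [446.8 406.4] 20.1 rect [array([447. , 406.4]), array([38.9, 39.4]), np.float64(80.7)]
[0.44690056 0.40633735]
-> [0.4469 0.4063 0.0065] 24.8
   travel [0.021, -0.012, 0.686] rot [0.0003, -0.0003, -0.0005]
```

View pics/w7.png

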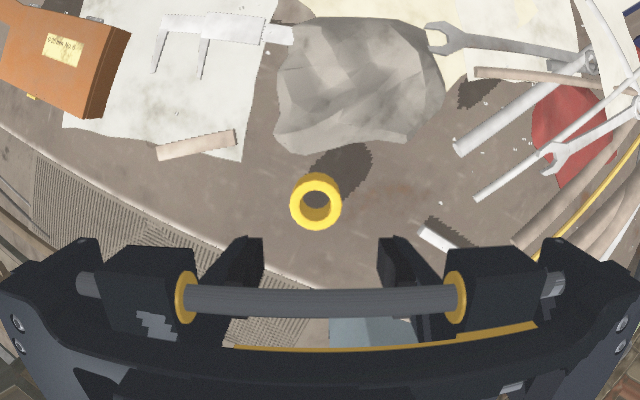

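The brass bush is at (316,204), clear all round.

Emit:
play_rows(commands=[{"travel":[0.02,-0.014,0.25],"delta_rot":[0,0,0],"gripper":0.36},{"travel":[0.02,-0.014,0.5],"delta_rot":[0,0,0],"gripper":0.36},{"travel":[0.02,-0.014,0.63],"delta_rot":[0,0,0],"gripper":0.36},{"travel":[0.02,-0.014,0.685],"delta_rot":[0,0,0],"gripper":0.36},{"travel":[0.02,-0.014,0.685],"delta_rot":[0,0,0],"gripper":0.36},{"travel":[0.02,-0.014,0.685],"delta_rot":[0,0,0],"gripper":-0.4},{"travel":[0.02,-0.014,0.685],"delta_rot":[0,0,0],"gripper":-0.4},{"travel":[0.02,-0.014,0.685],"delta_rot":[0,0,0],"gripper":-0.4},{"travel":[0.02,-0.014,0.685],"delta_rot":[0,0,0],"gripper":-0.4}], force=25)

```text
clock: 17.95
tool_pos: [0.4455, 0.4081, 0.0069]
eef_rot: [0.977, 0.215, 0.001, 0.0]
contact_force: [0.3, -0.9, 5.8]
opening: 0.442
```

```bash
python3 - <<'E'
from look import *
st=r.get_state(); print(st['opening']*88,st['tool_pos'],psi(st['eef_rot']),st['contact_force'])
print('dx tool', (np.array([.4468,.4064])-st['tool_pos'][:2])@M)
p=ctr+M@[-.045,0]; print(p); st['tool_pos'][2]=.155; go([*p,.155],24.8,st)
E
```

```text
38.90968257961899 [0.44546971 0.40814551 0.0068751 ] 24.862506543597213 [ 0.2673486  -0.86381775  5.84497629]
dx tool [ 0.00047545 -0.00214253]
[ 0.58035001 -0.12337534]
-> [ 0.5804 -0.1234  0.155 ] 24.8
   travel [-0.168, 0.898, 0.0] rot [0.0001, -0.0004, 0.0003]
   travel [-0.168, 0.898, 0.0] rot [0.0, 0.0, 0.0]
   travel [-0.168, 0.898, 0.0] rot [0.0, 0.0, 0.0]
   travel [-0.168, 0.898, 0.0] rot [0.0, 0.0, 0.0]
```

Emit:
play_rows(commands=[{"travel":[0,0,-0.3],"delta_rot":[0,0,0],"gripper":-0.4},{"travel":[0,0,-0.7],"delta_rot":[0,0,0],"gripper":-0.4},{"travel":[-0.05,0.3,-0.95],"delta_rot":[0,0,0],"gripper":-0.4},{"travel":[-0.12,0.65,-0.98],"delta_rot":[0,0,0],"gripper":-0.4},{"travel":[-0.168,0.9,-0.98],"delta_rot":[0,0,0],"gripper":-0.4}])

```text
clock: 18.58
tool_pos: [0.4797, 0.2721, 0.1537]
eef_rot: [0.977, 0.214, 0.0, 0.001]
contact_force: [0.3, -0.3, -2.0]
opening: 0.441
```

Emit:
play_rows(commands=[{"travel":[-0.06,0.35,0],"delta_rot":[0,0,0],"gripper":-0.4},{"travel":[-0.12,0.7,0],"delta_rot":[0,0,0],"gripper":-0.4},{"travel":[-0.168,0.9,0],"delta_rot":[0,0,0],"gripper":-0.4}])

```text
clock: 18.95
tool_pos: [0.5132, 0.1381, 0.1527]
eef_rot: [0.977, 0.214, -0.001, 0.001]
contact_force: [1.0, -0.6, -0.7]
opening: 0.443
```

Emit:
play_rows(commands=[{"travel":[-0.06,0.35,0],"delta_rot":[0,0,0],"gripper":-0.4},{"travel":[-0.12,0.7,0],"delta_rot":[0,0,0],"gripper":-0.4},{"travel":[-0.168,0.9,0],"delta_rot":[0,0,0],"gripper":-0.4}])

```text
clock: 19.32
tool_pos: [0.5469, 0.005, 0.1526]
eef_rot: [0.977, 0.213, -0.0, 0.001]
contact_force: [0.1, -0.1, -1.6]
opening: 0.445
```

Emit:
play_rows(commands=[{"travel":[-0.06,0.35,0],"delta_rot":[0,0,0],"gripper":-0.4},{"travel":[-0.12,0.6,0],"delta_rot":[0,0,0],"gripper":-0.4},{"travel":[-0.168,0.8,0],"delta_rot":[0,0,0],"gripper":-0.4},{"travel":[-0.168,0.88,0.1],"delta_rot":[0,0,0],"gripper":-0.4},{"travel":[-0.168,0.88,0.2],"delta_rot":[0,0,0],"gripper":-0.4},{"travel":[-0.168,0.88,0.2],"delta_rot":[0,0,0],"gripper":-0.4}])

```text
clock: 20.08
tool_pos: [0.5778, -0.1192, 0.1212]
eef_rot: [0.976, 0.217, -0.002, -0.001]
contact_force: [0.6, 0.3, -1.7]
opening: 0.441
```

```bash
python3 - <<'E'
from look import *
st=r.get_state(); print(st['opening']*88,st['tool_pos'],psi(st['eef_rot']),st['contact_force'])
p=ctr+M@[-.0455,-.0005]; print(p); go([*p,.03],24.8)
E
```

```text
38.787560845211736 [ 0.57782228 -0.11916974  0.12117832] 25.046723565632647 [ 0.62035408  0.28839506 -1.71354616]
[ 0.58010585 -0.12403896]
-> [ 0.5801 -0.124   0.03  ] 24.8
   travel [0.002, 0.038, 0.608] rot [-0.001, 0.0009, 0.0014]
```

Emit:
play_rows(commands=[{"travel":[0.002,0.036,0.2],"delta_rot":[0,0,0],"gripper":-0.4},{"travel":[0.002,0.036,0.4],"delta_rot":[0,0,0],"gripper":-0.4},{"travel":[0.002,0.036,0.55],"delta_rot":[0,0,0],"gripper":-0.4},{"travel":[0.002,0.036,0.61],"delta_rot":[0,0,0],"gripper":-0.4},{"travel":[0.002,0.036,0.61],"delta_rot":[0,0,0],"gripper":-0.4},{"travel":[0.002,0.036,0.61],"delta_rot":[0,0,0],"gripper":-0.4},{"travel":[0.002,0.036,0.61],"delta_rot":[0,0,0],"gripper":-0.4}])

```text
clock: 20.95
tool_pos: [0.5825, -0.1263, 0.0325]
eef_rot: [0.977, 0.215, 0.001, 0.0]
contact_force: [0.2, -0.0, -2.2]
opening: 0.446
```

```bash
python3 - <<'E'
from look import *
st=r.get_state(); print(st['opening']*88,st['tool_pos'],psi(st['eef_rot']),st['contact_force'])
p=ctr+M@[-.0455,-.0005]; print(p); go([*p,.019],24.8)
E
```

```text
39.233380616175076 [ 0.58251002 -0.12632147  0.0325009 ] 24.869392551645348 [ 0.20915622 -0.04439711 -2.21956849]
[ 0.58010585 -0.12403896]
-> [ 0.5801 -0.124   0.019 ] 24.8
   travel [-0.008, -0.021, 0.09] rot [0.0003, -0.0004, 0.0004]
```

Emit:
play_rows(commands=[{"travel":[-0.008,-0.021,0.02],"delta_rot":[0,0,0],"gripper":-0.4},{"travel":[-0.008,-0.021,0.055],"delta_rot":[0,0,0],"gripper":-0.4},{"travel":[-0.008,-0.021,0.065],"delta_rot":[0,0,0],"gripper":-0.4},{"travel":[-0.008,-0.021,0.065],"delta_rot":[0,0,0],"gripper":-0.4},{"travel":[-0.008,-0.021,0.065],"delta_rot":[0,0,0],"gripper":-0.4}])

```text
clock: 21.58
tool_pos: [0.5796, -0.124, 0.0218]
eef_rot: [0.977, 0.215, 0.0, 0.0]
contact_force: [-0.2, 0.1, -2.0]
opening: 0.445
```

```bash
python3 - <<'E'
from look import *
st=r.get_state(); print(st['opening']*88,st['tool_pos'],psi(st['eef_rot']),st['contact_force'])
p=ctr+M@[-.0455,-.0005]; print(p); go([*p,.019],24.8)
E
```

```text
39.161282706581886 [ 0.5795655  -0.12398496  0.02183137] 24.86486416562212 [-0.19239127  0.0971811  -1.97444925]
[ 0.58010585 -0.12403896]
-> [ 0.5801 -0.124   0.019 ] 24.8
   travel [0.003, 0.002, 0.019] rot [0.0, -0.0, 0.0004]
```

Emit:
play_rows(commands=[{"travel":[0.003,0.002,0.01],"delta_rot":[0,0,0],"gripper":-0.4},{"travel":[0.003,0.002,0.02],"delta_rot":[0,0,0],"gripper":-0.4},{"travel":[0.003,0.002,0.02],"delta_rot":[0,0,0],"gripper":-0.4},{"travel":[0.003,0.002,0.02],"delta_rot":[0,0,0],"gripper":-0.4}])

```text
clock: 22.08
tool_pos: [0.5801, -0.1241, 0.0189]
eef_rot: [0.977, 0.215, 0.0, 0.0]
contact_force: [-0.5, -0.1, -0.4]
opening: 0.443
```

```bash
python3 - <<'E'
from look import *
st=r.get_state(); print(st['opening']*88,st['tool_pos'],psi(st['eef_rot']),st['contact_force'])
E
```

```text
38.99956418729634 [ 0.58013146 -0.12405909  0.01892555] 24.870833112241854 [-0.47904561 -0.06453897 -0.44025386]
```

Emit:
play_rows(commands=[{"travel":[0,0,0],"delta_rot":[0,0,0],"gripper":0.2},{"travel":[0,0,0],"delta_rot":[0,0,0],"gripper":0.2},{"travel":[0,0,-0.1],"delta_rot":[0,0,0],"gripper":0.2},{"travel":[0,0,-0.4],"delta_rot":[0,0,0],"gripper":0},{"travel":[0,0,-0.8],"delta_rot":[0,0,0],"gripper":0},{"travel":[-0.3,-0.1,-0.9],"delta_rot":[0,0,0],"gripper":0},{"travel":[-0.4,-0.1,-0.9],"delta_rot":[0,0,0],"gripper":0},{"travel":[-0.4,-0.1,-0.9],"delta_rot":[0,0,0],"gripper":0},{"travel":[-0.4,-0.1,-0.9],"delta_rot":[0,0,0],"gripper":0}])

```text
clock: 23.2
tool_pos: [0.5205, -0.1353, 0.1536]
eef_rot: [0.977, 0.215, 0.001, -0.0]
contact_force: [0.9, -1.2, 0.6]
opening: 0.499
```

```bash
python3 - <<'E'
from look import *
s,W,st=look('w8.png')
onplate(W,(0,0),.024,.026,.034)
onplate(W,(.045,0),.026,.041,.05)
onplate(W,(-.045,0),.026,.041,.05)
go([.4505,.2525,.15],81)
E
```

```text
t 23.25 tcp [ 0.5205 -0.1351  0.1534] psi 24.89 cam [ 0.5833 -0.1069  0.2999] f 309.7
[ 0.6212 -0.1045] floor nan n 662 zmed 0.0299 circ [ 621.5 -105.2] 16.2 rect [array([ 621.6, -105.5]), array([32.2, 27.7]), np.float64(24.9)]
  in plate mm [-0.1 -0.7] 16.2
[ 0.66204999 -0.08562466] floor nan n 1164 zmed 0.0458 circ [661.8 -86.2] 20.6 rect [array([662. , -86.9]), array([39.7, 39.4]), np.float64(24.8)]
  in plate mm [44.6 -0.4] 20.6
[ 0.58035001 -0.12337534] floor nan n 1143 zmed 0.0461 circ [ 580.6 -124.7] 19.9 rect [array([ 581.2, -124.9]), array([38.8, 38.6]), np.float64(25.4)]
  in plate mm [-45.3  -1.3] 19.9
-> [0.4505 0.2525 0.15  ] 81
   travel [0.221, -0.847, 0.008] rot [0.0, -0.0004, -0.3117]
   travel [0.826, -0.288, 0.008] rot [0.0, 0.0, 0.0]
   travel [0.826, -0.288, 0.008] rot [0.0, 0.0, 0.0]
```

Emit:
play_rows(commands=[{"travel":[0.07,-0.28,0],"delta_rot":[0,0,-0.055],"gripper":0},{"travel":[0.15,-0.56,0],"delta_rot":[0,0,-0.11],"gripper":0},{"travel":[0.22,-0.85,0],"delta_rot":[0,0,-0.165],"gripper":0},{"travel":[0.22,-0.85,0],"delta_rot":[0,0,-0.22],"gripper":0},{"travel":[0.22,-0.85,0],"delta_rot":[0,0,-0.275],"gripper":0},{"travel":[0.22,-0.85,0],"delta_rot":[0,0,-0.312],"gripper":0}])

```text
clock: 24.0
tool_pos: [0.4964, -0.0051, 0.1533]
eef_rot: [0.759, 0.652, 0.0, -0.0]
contact_force: [0.1, 0.2, 0.2]
opening: 0.5
```

Emit:
play_rows(commands=[{"travel":[0.41,-0.14,0],"delta_rot":[0,0,0],"gripper":0},{"travel":[0.826,-0.288,0],"delta_rot":[0,0,0],"gripper":0},{"travel":[0.826,-0.288,0],"delta_rot":[0,0,0],"gripper":0}])

```text
clock: 24.38
tool_pos: [0.4719, 0.1302, 0.1542]
eef_rot: [0.757, 0.653, 0.002, -0.002]
contact_force: [1.1, -0.2, -0.2]
opening: 0.503
```

Emit:
play_rows(commands=[{"travel":[0.41,-0.14,0],"delta_rot":[0,0,0],"gripper":0},{"travel":[0.826,-0.288,0.1],"delta_rot":[0,0,0],"gripper":0},{"travel":[0.826,-0.288,0.25],"delta_rot":[0,0,0],"gripper":0},{"travel":[0.826,-0.288,0.3],"delta_rot":[0,0,0],"gripper":0},{"travel":[0.826,-0.288,0.3],"delta_rot":[0,0,0],"gripper":0},{"travel":[0.826,-0.288,0.3],"delta_rot":[0,0,0],"gripper":0}])

```text
clock: 25.12
tool_pos: [0.4497, 0.2511, 0.1092]
eef_rot: [0.761, 0.649, 0.0, 0.0]
contact_force: [-0.2, -1.0, -0.2]
opening: 0.503
```

```bash
python3 - <<'E'
from look import *
s,W,st=look('w9.png')
m=(W[:,:,2]>.0065)&(W[:,:,2]<.014)&(abs(W[:,:,0]-.4505-(W[:,:,1]-.2525)*.13)<.016)&(abs(W[:,:,1]-.2525)<.075)
n,lab,stt,cc=cv2.connectedComponentsWithStats(m.astype(np.uint8)); k=1+stt[1:,4].argmax(); q=W[lab==k]; print(n,len(q),np.median(q[:,2]))
print('key',cv2.minAreaRect((q[:,:2]*1000).astype(np.float32)))
c=q[:,:2].mean(0); u=np.linalg.svd(q[:,:2]-c,full_matrices=False)[2][0]; u*=np.sign(u[1]); e=(q[:,:2]-c)@u; c2=c+u*(e.max()+e.min())/2; ang=np.degrees(np.arctan2(u[1],u[0])); print(c,c2,ang,np.ptp(e))
go([*c2,.03],ang); go([*c2,.002],ang)
E
```

```text
t 25.18 tcp [0.4497 0.2513 0.1093] psi 80.92 cam [0.4603 0.3191 0.2554] f 309.7
4 1561 0.010384567851833698
key ((451.0086975097656, 253.63845825195312), (109.43212127685547, 10.702799797058105), 83.16779327392578)
[0.45159807 0.25705176] [0.45120996 0.25362618] 83.53616009206927 0.10946609079569346
-> [0.4512 0.2536 0.03  ] 83.5
   travel [0.017, 0.007, 0.529] rot [0.0003, -0.0, -0.0146]
-> [0.4512 0.2536 0.002 ] 83.5
   travel [0.017, 0.007, 0.716] rot [0.0003, -0.0, -0.0146]
```

View pics/w9.png

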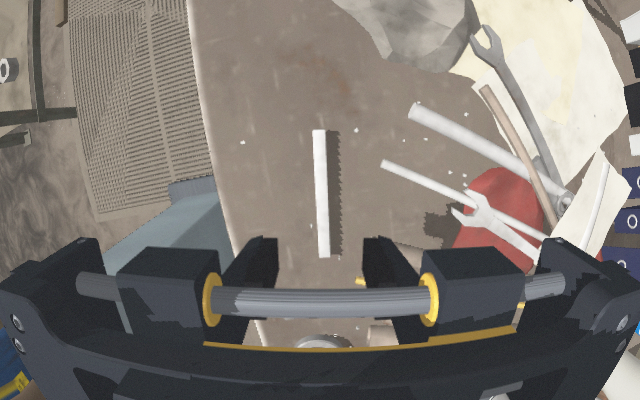

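The key lies at (321,193), free on both sides and 109 mm long as measured.

Emit:
play_rows(commands=[{"travel":[0.017,0.006,0.25],"delta_rot":[0,0,-0.0135],"gripper":0},{"travel":[0.017,0.006,0.5],"delta_rot":[0,0,-0.0135],"gripper":0},{"travel":[0.017,0.006,0.64],"delta_rot":[0,0,-0.0135],"gripper":0},{"travel":[0.017,0.006,0.69],"delta_rot":[0,0,-0.0135],"gripper":0},{"travel":[0.017,0.006,0.69],"delta_rot":[0,0,-0.0135],"gripper":0},{"travel":[0.017,0.006,0.69],"delta_rot":[0,0,-0.0135],"gripper":0}], force=25)

```text
clock: 25.92
tool_pos: [0.4508, 0.2548, 0.0063]
eef_rot: [0.746, 0.665, 0.001, 0.0]
contact_force: [0.1, -0.3, 0.2]
opening: 0.501
```

```bash
python3 - <<'E'
from look import *
st=r.get_state(); print(st['opening']*88,st['tool_pos'],psi(st['eef_rot']),st['contact_force'])
go([.451,.2537,.0025],83.3)
E
```

```text
44.09779438027993 [0.45077136 0.25481964 0.00627843] 83.43537917701865 [ 0.05831732 -0.29840023  0.19777874]
-> [0.451  0.2537 0.0025] 83.3
   travel [-0.007, 0.002, 0.025] rot [0.0004, -0.0004, 0.0008]
```

Emit:
play_rows(commands=[{"travel":[-0.007,0.002,0.025],"delta_rot":[0,0,0.0005],"gripper":0},{"travel":[-0.007,0.002,0.025],"delta_rot":[0,0,0.0005],"gripper":0},{"travel":[-0.007,0.002,0.025],"delta_rot":[0,0,0.0005],"gripper":-1},{"travel":[-0.007,0.002,0.025],"delta_rot":[0,0,0.0005],"gripper":-1},{"travel":[-0.007,0.002,0.025],"delta_rot":[0,0,0.0005],"gripper":-1},{"travel":[-0.007,0.002,0.025],"delta_rot":[0,0,0.0005],"gripper":-1},{"travel":[-0.007,0.002,0.025],"delta_rot":[0,0,0.0005],"gripper":-1},{"travel":[-0.007,0.002,0.025],"delta_rot":[0,0,0.0005],"gripper":-1}])

```text
clock: 26.92
tool_pos: [0.4504, 0.2534, 0.0016]
eef_rot: [0.747, 0.665, 0.0, 0.0]
contact_force: [0.1, -1.0, 0.2]
opening: 0.108
```

```bash
python3 - <<'E'
from look import *
st=r.get_state(); print(st['opening']*88,st['tool_pos'],psi(st['eef_rot']),st['contact_force'])
st['tool_pos'][2]=.14
go([*(ctr+M@[0,-.0008]),.14],24.8,st)
E
```

```text
9.546756480653734 [0.45043354 0.25343345 0.00155163] 83.36709602085533 [ 0.11656805 -1.02723537  0.21744825]
-> [ 0.6215 -0.1052  0.14  ] 24.8
   travel [-0.748, 0.47, 0.0] rot [0.0001, -0.0, 0.3254]
   travel [0.011, 0.883, 0.0] rot [0.0, 0.0, 0.0]
   travel [0.011, 0.883, 0.0] rot [0.0, 0.0, 0.0]
```

Emit:
play_rows(commands=[{"travel":[0,0,-0.2],"delta_rot":[0,0,0],"gripper":-1},{"travel":[0,0,-0.5],"delta_rot":[0,0,0],"gripper":-1},{"travel":[-0.1,0.06,-0.8],"delta_rot":[0,0,0.05],"gripper":-1},{"travel":[-0.3,0.2,-0.93],"delta_rot":[0,0,0.1],"gripper":-1},{"travel":[-0.5,0.33,-0.93],"delta_rot":[0,0,0.15],"gripper":-1},{"travel":[-0.75,0.47,-0.93],"delta_rot":[0,0,0.2],"gripper":-1},{"travel":[-0.75,0.47,-0.93],"delta_rot":[0,0,0.25],"gripper":-1},{"travel":[-0.75,0.47,-0.93],"delta_rot":[0,0,0.3],"gripper":-1},{"travel":[-0.75,0.47,-0.93],"delta_rot":[0,0,0.325],"gripper":-1},{"travel":[-0.75,0.47,-0.93],"delta_rot":[0,0,0.325],"gripper":-1}])

```text
clock: 28.18
tool_pos: [0.507, 0.1335, 0.1409]
eef_rot: [0.976, 0.216, -0.0, 0.0]
contact_force: [-0.4, 0.7, -1.5]
opening: 0.107
```

Emit:
play_rows(commands=[{"travel":[0,0.3,0],"delta_rot":[0,0,0],"gripper":-1},{"travel":[0,0.6,0],"delta_rot":[0,0,0],"gripper":-1},{"travel":[0,0.85,0],"delta_rot":[0,0,0],"gripper":-1},{"travel":[0,0.85,0],"delta_rot":[0,0,0],"gripper":-1},{"travel":[0,0.85,0],"delta_rot":[0,0,0],"gripper":-1}])

```text
clock: 28.8
tool_pos: [0.5605, 0.0187, 0.141]
eef_rot: [0.976, 0.216, -0.0, -0.001]
contact_force: [0.1, 0.9, -1.1]
opening: 0.11
```

```bash
python3 - <<'E'
from look import *
s,W,st=look('w10.png'); print(st['opening']*88,st['contact_force'])
p=st['tool_pos']; q=W.reshape(-1,3); q=q[(np.hypot(q[:,0]-p[0],q[:,1]-p[1])<.065)&(q[:,2]>p[2]-.03)&(q[:,2]<p[2]+.02)]
t=(q-p); tl=R.from_quat(st['eef_rot']).inv().apply(t); k=(abs(tl[:,1])<.009)&(tl[:,0]>.015); tl=tl[k]; print(len(tl),tl.min(0),tl.max(0))
f=tl[(tl[:,0]>.025)&(abs(tl[:,1])<.004)]; print('slope z/x',np.polyfit(f[:,0],f[:,2],1),'y/x',np.polyfit(f[:,0],f[:,1],1))
go([*(ctr+M@[0,-.0008]),.14],24.8)
E
```

```text
t 28.85 tcp [0.5604 0.0194 0.1411] psi 25.02 cam [0.6235 0.0471 0.2872] f 309.7
9.5421400982977 [ 1.13845137  1.21116146 -1.44880336]
1835 [ 0.01503924 -0.00331784 -0.01077431] [0.05573306 0.00627203 0.00044575]
slope z/x [ 0.02787224 -0.00956589] y/x [0.00391414 0.0001967 ]
-> [ 0.6215 -0.1052  0.14  ] 24.8
   travel [0.018, 0.925, 0.006] rot [-0.0004, -0.0, 0.0012]
```

View pics/w10.png

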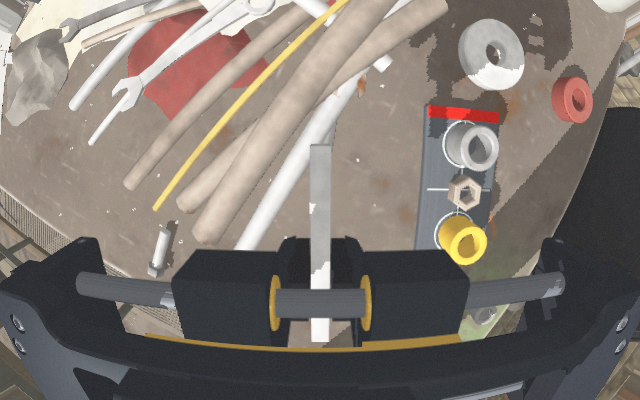

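The key is held at its middle, about 1.6° nose-down at the front (320,145). The three placed parts stand on the plate at (470,145), (464,192) and (463,240).

Emit:
play_rows(commands=[{"travel":[0.01,0.3,0],"delta_rot":[0,0,0.001],"gripper":-1},{"travel":[0.015,0.6,0],"delta_rot":[0,0,0.001],"gripper":-1},{"travel":[0.015,0.85,0.05],"delta_rot":[0,0,0.001],"gripper":-1},{"travel":[0.015,0.922,0.2],"delta_rot":[0,0,0.001],"gripper":-1},{"travel":[0.015,0.922,0.4],"delta_rot":[0,0,0.001],"gripper":-1},{"travel":[0.015,0.922,0.5],"delta_rot":[0,0,0.001],"gripper":-1},{"travel":[0.015,0.922,0.5],"delta_rot":[0,0,0.001],"gripper":-1},{"travel":[0.015,0.922,0.5],"delta_rot":[0,0,0.001],"gripper":-1}])

```text
clock: 29.85
tool_pos: [0.6218, -0.1056, 0.0669]
eef_rot: [0.977, 0.214, 0.001, -0.0]
contact_force: [0.6, 0.8, -0.4]
opening: 0.112
```

```bash
python3 - <<'E'
from look import *
st=r.get_state(); print(st['tool_pos'],psi(st['eef_rot']),st['contact_force'])
go([*(ctr+M@[-.0006,-.0005]),.053],24.8)
E
```

```text
[ 0.62177811 -0.1055618   0.06686726] 24.764826991207627 [ 0.60866547  0.8413574  -0.42350501]
-> [ 0.6209 -0.1052  0.053 ] 24.8
   travel [-0.005, -0.005, 0.092] rot [0.0, -0.0004, -0.0002]
```

Emit:
play_rows(commands=[{"travel":[-0.005,-0.005,0.05],"delta_rot":[0,0.009,0],"gripper":-1},{"travel":[-0.005,-0.005,0.09],"delta_rot":[0,0.009,0],"gripper":-1},{"travel":[-0.005,-0.005,0.09],"delta_rot":[0,0.009,0],"gripper":-1},{"travel":[-0.005,-0.005,0.09],"delta_rot":[0,0.009,0],"gripper":-1}])

```text
clock: 30.35
tool_pos: [0.6208, -0.1061, 0.053]
eef_rot: [0.977, 0.214, 0.014, -0.003]
contact_force: [0.7, 0.0, -1.1]
opening: 0.107
```

```bash
python3 - <<'E'
from look import *
s,W,st=look('w11.png'); print(R.from_quat(st['eef_rot']).apply([1,0,0]),st['contact_force'])
q=W.reshape(-1,3); q=q.copy(); q[:,:2]=(q[:,:2]-ctr)@M
k=q[(abs(q[:,1])<.0035)&(q[:,0]>.02)&(q[:,0]<.06)&(q[:,2]>.053)&(q[:,2]<.075)]; print(len(k),k.max(0),np.polyfit(k[:,0],k[:,2],1))
k=q[(abs(q[:,1])<.008)&(q[:,0]>.025)&(q[:,0]<.06)&(q[:,2]>.058)&(q[:,2]<.075)]; print(k.min(0),k.max(0))
go([*(ctr+M@[-.0006,-.0005]),.0465],24.8)
E
```

```text
t 30.4 tcp [ 0.6207 -0.1061  0.053 ] psi 24.7 cam [ 0.6799 -0.0795  0.2012] f 309.7
[0.90813346 0.41767208 0.02904569] [-0.75584475  0.04693962 -1.05731362]
1052 [0.05466868 0.00265969 0.06498597] [0.00840873 0.06239158]
[ 0.02500056 -0.00674773  0.05902751] [0.05457946 0.0026098  0.06498597]
-> [ 0.6209 -0.1052  0.0465] 24.8
   travel [0.002, -0.005, 0.043] rot [0.0001, -0.0092, -0.0006]
```

Emit:
play_rows(commands=[{"travel":[0.002,-0.009,0],"delta_rot":[0,0,-0.0005],"gripper":-1},{"travel":[0.002,-0.009,0.02],"delta_rot":[0,0,-0.0005],"gripper":-1},{"travel":[0.002,-0.009,0.035],"delta_rot":[0,0,-0.0005],"gripper":-1},{"travel":[0.002,-0.009,0.042],"delta_rot":[0,0,-0.0005],"gripper":-1},{"travel":[0.002,-0.009,0.042],"delta_rot":[0,0,-0.0005],"gripper":-1},{"travel":[0.002,-0.009,0.042],"delta_rot":[0,0,-0.0005],"gripper":-1}])

```text
clock: 31.15
tool_pos: [0.6205, -0.1047, 0.0475]
eef_rot: [0.977, 0.215, 0.014, -0.003]
contact_force: [-1.3, -0.1, 8.3]
opening: 0.109
```

```bash
python3 - <<'E'
from look import *
s,W,st=look('w12.png'); print(st['tool_pos'],st['contact_force'],(st['tool_pos'][:2]-ctr)@M)
q=W.reshape(-1,3).copy(); q[:,:2]=(q[:,:2]-ctr)@M
k=q[(abs(q[:,1])<.0035)&(q[:,0]>.02)&(q[:,0]<.06)&(q[:,2]>.051)&(q[:,2]<.07)]; print(len(k),k.max(0),np.polyfit(k[:,0],k[:,2],1))
k=q[(abs(q[:,1])<.012)&(q[:,0]>.025)&(q[:,0]<.06)&(q[:,2]>.052)&(q[:,2]<.07)]; print(k.min(0),k.max(0))
E
```

```text
t 31.2 tcp [ 0.6205 -0.1046  0.0475] psi 24.78 cam [ 0.6796 -0.078   0.1957] f 309.7
[ 0.62051955 -0.1046189   0.04749872] [-1.40783207  0.72689384  8.1915863 ] [-0.00066757  0.00017748]
1167 [0.05492523 0.00349822 0.05811812] [-0.00237302  0.0563924 ]
[ 0.0250738  -0.00533406  0.05270259] [0.05492523 0.00405093 0.05816889]
```

Contact is 8 N, the key is level with its top at 56.3 mm (56.4 expected), and it is centred. Next I release.

Emit:
play_rows(commands=[{"travel":[0,0,0],"delta_rot":[0,0,0],"gripper":-0.5},{"travel":[0,0,0],"delta_rot":[0,0,0],"gripper":-0.5},{"travel":[0,0,0],"delta_rot":[0,0,0],"gripper":-0.5},{"travel":[0,0,-0.03],"delta_rot":[0,0,0],"gripper":-0.5},{"travel":[0,0,-0.1],"delta_rot":[0,0,0],"gripper":-0.5},{"travel":[0,0,-0.3],"delta_rot":[0,0,0],"gripper":-0.5},{"travel":[0,0,-0.6],"delta_rot":[0,0,0],"gripper":-0.5},{"travel":[-0.3,0,-0.8],"delta_rot":[0,0,0],"gripper":-0.5},{"travel":[-0.6,0,-0.8],"delta_rot":[0,0,0],"gripper":-0.5},{"travel":[-0.6,0,-0.8],"delta_rot":[0,0,0],"gripper":-0.5},{"travel":[-0.6,0,-0.8],"delta_rot":[0,0,0],"gripper":-0.5}])

```text
clock: 32.58
tool_pos: [0.5364, -0.1436, 0.1644]
eef_rot: [0.977, 0.215, 0.015, -0.003]
contact_force: [0.5, 0.1, -0.2]
opening: 0.251
```

```bash
python3 - <<'E'
from look import *
s,W,st=look('w13.png'); print(st['qd'].round(3))
q=W.reshape(-1,3).copy(); q[:,:2]=(q[:,:2]-ctr)@M
k=q[(abs(q[:,1])<.015)&(abs(q[:,0])<.07)&(q[:,2]>.052)&(q[:,2]<.062)]; print('key',len(k),np.median(k[:,2]),cv2.minAreaRect((k[:,:2]*1000).astype(np.float32)),np.polyfit(k[:,0],k[:,2],1))
onplate(W,(.045,0),.026,.041,.049); onplate(W,(-.045,0),.026,.041,.049); onplate(W,(0,0),.024,.026,.034)
tops(W,(.4345,-.112),.035,.056,.068)
E
```

```text
t 32.62 tcp [ 0.5368 -0.1432  0.1643] psi 24.82 cam [ 0.5953 -0.1171  0.3127] f 309.7
[-0.012  0.012 -0.002 -0.006  0.002 -0.    -0.   ]
key 1548 0.05616287807109152 ((-0.07279586791992188, -0.3405165672302246), (109.1883544921875, 10.500937461853027), 0.527137041091919) [-0.00081671  0.0561655 ]
[ 0.66204999 -0.08562466] floor nan n 914 zmed 0.0458 circ [662.1 -86.4] 20.3 rect [array([662.1, -86.7]), array([38.4, 39.7]), np.float64(24.7)]
  in plate mm [44.8 -0.7] 20.3
[ 0.58035001 -0.12337534] floor nan n 931 zmed 0.0461 circ [ 580.5 -124.9] 20.1 rect [array([ 579.9, -125.5]), array([38.4, 39.7]), np.float64(24.8)]
  in plate mm [-45.5  -1.4] 20.1
[ 0.6212 -0.1045] floor nan n 397 zmed 0.0301 circ [ 620.9 -105.2] 16.1 rect [array([ 621.6, -104.9]), array([25.2, 28.1]), np.float64(24.8)]
  in plate mm [-0.6 -0.5] 16.1
few 0
```

View pics/w13.png

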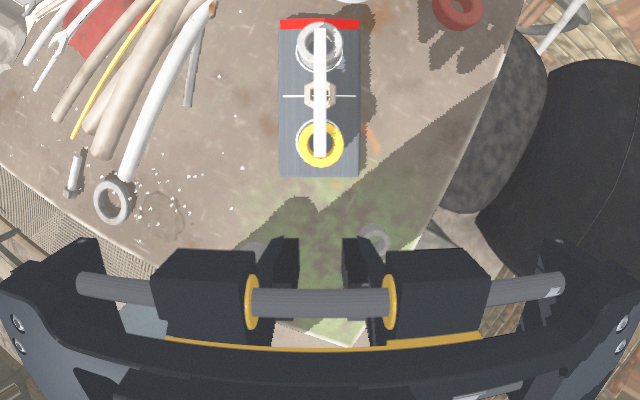

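The bridge is built: the key runs from (320,25) to (320,158) over the nut at (320,95), level and centred within 0.4 mm. I'll check the tall bush from the side camera and hand in.

```bash
python3 - <<'E'
from look import *
W=pts(cam('side')); tops(W,(.4335,-.11),.035,.057,.068)
r.finish_job()
E
```

```text
(0.4335, -0.11) floor 0.001 n 80 zmed 0.0611 circ [ 432.4 -109.4] 21.0 rect [array([ 431.7, -109.4]), array([40. , 39.3]), np.float64(76.5)]
the job is handed in; nothing more can be done
```

The bridge check is set up and handed in at about 33 s on the robot's clock, against the 115 s limit. I placed the parts in the order asked: nut, short steel bush, brass bush, key stock.

These are the last wrist-camera measurements, in the plate's frame and after release:

| Part | Measured position (x, y) | Intended position |
|---|---|---|
| Nut | (-0.6, -0.5) mm | centre cross |
| Short steel bush | (+44.8, -0.7) mm | (+45, 0), red-end circle |
| Brass bush | (-45.5, -1.4) mm | (-45, 0), other circle |
| Key stock | (-0.1, -0.3) mm | centred over the nut |

- **Key stock:** it lies level, with its top at 56.2 mm, on both bushes and within 0.5° of the long line.
- **Clearance:** the gripper was well clear of everything when I handed in.
- **Tall bush:** the side camera shows it standing within about 1 mm of its first reading from that camera. The wrist camera could not see it at the end.
- **Disagreements:** the fixed cameras disagreed with each other by up to about 5 mm, so I worked from the wrist camera. The brass bush is the furthest off its mark, at about 1.4 mm.

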